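# Clip the tow pole's clevis pin

### The arm

A 6-joint arm with a two-finger parallel gripper is mounted at the origin on the work surface. World frame = base frame: x ahead of the robot, y to its left, z up, the work surface at z = 0. Lengths are in mm, angles in rad, forces in N, time in s.
With the tool pointing down it reaches from about 275 to 1000 mm from the base axis. Payload 8.4 kg.
Tool frame: the origin (TCP) lies on the centre line of the jaws, within the pads' length; the fingertips stand 22 mm ahead of it and the grasp point (between the pads) lies 3 mm ahead of it; z points along the fingers, x is the direction in which the jaws open and shut, and the axes are right-handed (so a half turn about z gives the same grasp; the last joint's range is limited). The gripper opens to 85 mm and grips with 20 to 120 N. Pads are 22 mm wide; open, the fingers measure 114 mm over their backs; the gripper's body (76 mm by 85 mm) begins 54 mm behind the grasp point. The pads swing forward as they close: fully open they stand 13 mm farther back than shut.
Start: joints at [-1.298, 0.353, 1.633, -0, 1.155, -0.002], TCP at [169.595, -601.553, 253.281] pointing down, gripper open.
Joint ranges: [-2.63, 2.63], [-0.92, 2.1], [0.06, 2.66], [-1.3, 4.44], [0, 2.69], [-3.02, 3.02]. Speed limits (rad/s): [2.22, 2.22, 2.79, 3.14, 3.14, 3.14].

### API

Orientations are given as [roll, pitch, yaw] about the fixed x, y, z axes, in that order (R = Rz(yaw) Ry(pitch) Rx(roll)).
In Python, from rig import status, viewer, job gives the robot as it stands.
- The arm moves only by the tool send_rows, never from a script. Its argument "plan" is a list of rows, each a list of 3 entries, a list of its own where there are three numbers: the shift along the tool's x, y, z in m, then the turn, a rotation vector about the tool's x, y, z in rad, then the opening, from -1 (shut) to 1 (fully open). In form: [[[x, y, z], [rx, ry, rz], jaw], ...]. A call has exactly 5 rows; each row is the pose to reach, as a shift and turn from the pose measured when the call began, along the tool's axes at that moment; what a row does not reach only later rows make up. A row lasts 1/12 s, in which the tool goes at most 41.7 mm and 7.16 degrees, less where a joint would pass 70% of its speed; a pose out of reach is approached as far as the arm can. A call with a gripper value outside its range is refused whole. The fingers move at their own pace and stop on an object; "squeeze" is the grip in N (left out, the last holds). Time passes only in rows, so rows that repeat a pose let the fingers close, or fill a call up. It gives the time, the measured TCP pose, the force and the opening at its end, in the units of the state.
- status.sense(): the state, without advancing time (a new reading comes with each control period).
- viewer.grab_frame(name): name is "scene" or "side" or "wrist"; returns the picture (420x560x3 uint8, red, green, blue); there is no depth.
- viewer.camera_params(name): a dict with "intrinsics" (3x3 intrinsics, pixels), "xyz" and "orientation" of the camera in the world. Camera axes: x right, y down, z forward; pixel columns grow to the right and rows downward; lengths in mm; the calibration is good to about 2 mm. A picture is of the moment at which its call begins: read the wrist's pose just before it. camera_params takes no time and is no camera call; for the wrist camera it gives the pose at the moment of the call.
- job.sign_off(): hands the job in, once; it reports no verdict.
Trained networks look in the newest picture that a camera, given by its name, has taken for a name from the list of things; names that differ only in an ending like _2 or _b are one class to them, and where a whole thing is asked for, a point or a joint stands for the part that bears it (a point fixed in the world has none). Each returns a list of dicts, best first, with "p" (0 to 1); they miss things now and then, are a little off and sometimes report something else, mostly with a low value. They report only what shows in the picture. A call takes as long as a camera call. They do not tell look-alikes from the thing itself.
- viewer.cut_out(label, camera): "mask" (420x560 bool, what is visible of it) and "extent" ([left, top, width, height] in pixels, round what is visible of it).
The state is a dict: "clock": time; "qpos": joint angles; "qvel": joint speeds; "joint_efforts": joint torques, N m; "eef_pos": TCP position; "tcp_rot": TCP orientation; "contact_force": force on the tool from outside, world axes, zero at the start; "wrist_torque": the same for the moment, N m; "opening": opening from 0.0 (shut) to 1.0 (fully open).
Only numpy, scipy, OpenCV 4.12 (cv2) and the standard library are available. Lean on these libraries where they do the work, as an engineer would, in place of code of your own. Each camera call takes 0.05 s, during which the arm holds its last target.

### The job

The clevis pin of the tow pole lying on the desk still lacks its clip. Take the larger hairpin clip off its spindle on the parts stand and slide its straight leg through the cross hole of the pin, from whichever side is free, until the clip is fully home with the bow of its sprung leg hugging the shank; then let go. Leave the smaller clip on its spindle and do not knock over or push away the other things.

Things in the scene. Friction and masses are not known exactly. Their poses are not given: they have to be found in the camera images.
- clip_coil (a point): Centre of the coil (ring at the closed end) of the larger hairpin clip, half-way up its 5 mm wire. Bare spring steel, flat, 124 mm long, 40 to 60 g; at the start it lies flat on the parts stand, coil round a spindle, legs away from the back panel. x from the coil towards the legs' open ends, z normal to the flat clip. Coil 31 mm across outside, 21 inside. Lying flat, the wire's centre is 2.5 mm above its support
- clip_seat (a point): The larger clip's seat, on its straight leg's centre line: at x = 62, y = -13 mm from the coil centre in the clip's axes. The sprung leg, coming from the coil's y = +13 mm side, bows round it (there the clip is 18 mm wide, y = -15.5 to +2 mm), closes in at x = 73 to 78 mm and flares to its end at x = 97, y = +4 mm. With the clip home the seat lies at the centre of the pin's cross hole
- clip_tip (a point): Rounded free end of the larger clip's straight leg, on its centre line, 46.5 mm beyond the seat; the straight leg runs parallel to the clip's x at y = -13 mm, from x = 0 to this tip at x = 108 mm
- clip_leg (a joint): Spread of the larger clip's sprung leg (rad): 0 relaxed, about 0.05 while its throat rides over the shank, back near 0 when it hugs the shank. It cannot close below 0, so the clip may be gripped across both legs or across the coil. Pushing its throat over the shank takes 5 to 10 N along the leg; past it the clip draws itself home
- pin_hole (a point): Centre of the cross hole, 94 mm above the desk, in the upright clevis pin in the tow pole's fork (head below). y along the hole, either end may be entered; z up. Plain steel shank 20 mm thick; hole 8 mm across, mouths countersunk to about 13 mm; pin top 108 mm, washer below it 81 mm above the desk. The pin does not lift but can turn stiffly about its axis (0.12 N m)
- pole: Rigid tow pole of galvanised tube, fixed, on wooden chocks. Origin on the desk under the pin's axis; x along the tube, away from the robot. Fork 52 mm wide, from x = -26 to +88 mm, top 78 mm above the desk; then tube 42 to 50 mm thick, its axis 55 mm up, to x = 0.54 m; the towing eye in the fork sticks out to x = -121 mm, 65 mm wide, 63 mm high
- stand: Parts stand: white sheet panel behind a base with black rubber mat, fixed. Origin: underside centre. Base 280 (x) by 190 (y) by 5 mm thick; back panel 135 mm high along the y = -95 mm side, with keys on it. Two upright spindles, 8 mm rods, at x = -75 and +75, y = -45 mm, tops 109 mm above the desk; clips lie on the base, coils round the spindles, either clip on either one
- spare_coil (a point): Centre of the coil of the smaller hairpin clip, too small for this pin: same shape at 0.72 of the size (wire 3.6 mm, 88 mm long, coil 22 mm across), x from the coil towards its legs; it stays on its spindle
- spray_center (a point): Tall spray can standing on the desk at one side of the fork, 62 mm across, 194 mm high, with a black cap; point on its axis 97 mm up
- tin_center (a point): Low round wax tin standing at the other side of the fork, 75 mm across, 24 mm high; point at its centre
- mug_center (a point): White mug, 80 mm across, 95 mm high, with a handle reaching 69 mm from its axis towards its own y; point on its axis 47 mm up
Mind the look-alikes: they are no part of the job. What is shaped like the part that bears clip_coil but blue, brown or turquoise is not meant.

How it is judged:
By the outcome, as a careful person would: the job done as asked, in the order asked, and still so for the second after the job is handed in, with the robot touching nothing.
It also fails if it takes over 61 s, if anything falls off the work surface, if the arm or the gripper's body presses on something with over 40 N, if the wrist force passes 120 N, or if a joint passes its speed limit or range.

## Working session

There is one attempt and no reset: what is moved stays moved. The work goes in short steps, Python scripts to look and compute and a tool call to move; the robot and the scene stay as the last step left them, time stands still between calls to the robot, and variables do not carry over. Pictures are saved under pics/ and viewed, and the job is handed in when it is done.

Besides the shell and the picture viewer there is one more tool, called after "Request:" as name(argument=value, ...) on one line, values as JSON. send_rows: Moves the arm, as the interface text tells. Its arguments: {"type":"object","properties":{"plan":{"type":"array"},"squeeze":{"type":"number"}},"required":["plan"]}

```bash
ls; mkdir -p pics
python3 - <<'E'
from rig import status, viewer, job
import cv2,numpy as np
s=status.sense()
print(s)
for n in ["scene","side","wrist"]:
    p=viewer.camera_params(n); print(n,p)
    im=viewer.grab_frame(n); cv2.imwrite(f"pics/{n}0.png",im[:,:,::-1]); np.save(f"pics/{n}0.npy",im)
E
```

```text
pics
{'clock': 0.0, 'qpos': array([-1.29837692e+00,  3.53634292e-01,  1.63414736e+00, -5.29017772e-06,
        1.15520647e+00, -2.38184442e-03]), 'qvel': array([ 0.0017014 ,  0.00156415, -0.0017043 , -0.00016091, -0.00078132,
        0.00091869]), 'joint_efforts': array([-3.39430124e-03, -6.05254269e+01, -3.42069268e+01, -2.40308345e-04,
        9.33509757e-03, -3.48986623e-05]), 'eef_pos': array([ 169.4843632 , -601.10886096,  252.56466086]), 'tcp_rot': array([ 3.14159114e+00,  1.39547285e-03, -1.29599294e+00]), 'contact_force': array([0.31001132, 0.38617691, 0.59632659]), 'wrist_torque': array([ 0.04009032,  0.0023492 , -0.00308029]), 'opening': 0.9973417715324714}
scene {'intrinsics': array([[405.60273566,   0.        , 292.03318889],
       [  0.        , 405.60273566, 205.38989437],
       [  0.        ,   0.        ,   1.        ]]), 'xyz': array([1140.25549747, -576.34614571, 1029.51676152]), 'orientation': array([-2.43824471, -0.00830712,  0.89955839])}
side {'intrinsics': array([[416.39569636,   0.        , 279.22283479],
       [  0.        , 416.39569636, 209.2328042 ],
       [  0.        ,   0.        ,   1.        ]]), 'xyz': array([  -12.19540423, -1008.38237367,   682.9550856 ]), 'orientation': array([-2.09081842,  0.02271364, -0.55863371])}
wrist {'intrinsics': array([[296.35957958,   0.        , 277.62041779],
       [  0.        , 296.35957958, 203.91405473],
       [  0.        ,   0.        ,   1.        ]]), 'xyz': array([ 248.21865872, -578.34487805,  372.39281195]), 'orientation': array([ 2.81803666e+00,  1.24967619e-03, -1.29623711e+00])}
```

View pics/scene0.png

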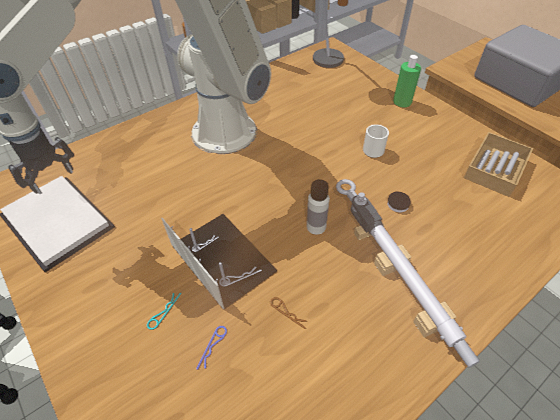

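View pics/side0.png

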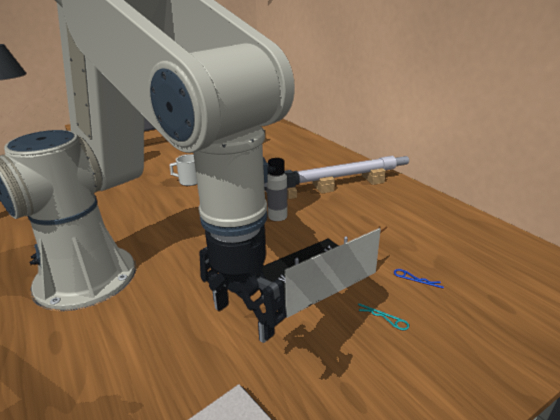

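View pics/wrist0.png

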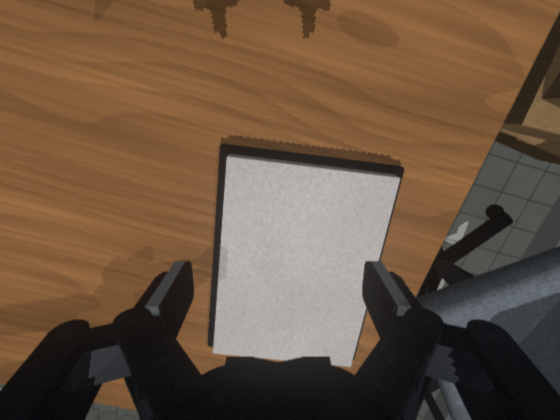

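```bash
cat > h.py <<'E'
from rig import status, viewer, job
import cv2,numpy as np
from scipy.spatial.transform import Rotation as R
def cam(n):
    p=viewer.camera_params(n); return p["intrinsics"],np.array(p["xyz"]),R.from_euler('xyz',p["orientation"]).as_matrix()
def proj(c,P):
    K,t,M=c; q=(np.atleast_2d(P)-t)@M; u=q@K.T; return u[:,:2]/u[:,2:]
def onplane(c,uv,z):
    K,t,M=c; uv=np.atleast_2d(uv); d=np.c_[uv,np.ones(len(uv))]@np.linalg.inv(K).T@M.T
    return t+d*((z-t[2])/d[:,2:])
def tri(obs):
    A=np.zeros((3,3));b=np.zeros(3)
    for c,uv in obs:
        K,t,M=c; d=M@np.linalg.inv(K)@np.array([*uv,1.]); d/=np.linalg.norm(d)
        Q=np.eye(3)-np.outer(d,d); A+=Q; b+=Q@t
    return np.linalg.solve(A,b)
E
python3 - <<'E'
from h import *
im=viewer.grab_frame("scene")
c=cam("scene"); o=im.copy()
for n in ["clip_coil","spare_coil","spray_center","tin_center","mug_center","stand","pole","pin_hole"]:
    for r in viewer.cut_out(n,"scene"):
        m=r["mask"]; ys,xs=np.nonzero(m)
        print(n,round(r["p"],2),r["extent"],m.sum(), "c",xs.mean().round(1),ys.mean().round(1), onplane(c,[xs.mean(),ys.mean()],0)[0].round())
cv2.imwrite("pics/s1.png",cv2.resize(im[180:330,130:430],None,fx=2.6,fy=2.6,interpolation=cv2.INTER_CUBIC)[:,:,::-1])
cv2.imwrite("pics/s2.png",cv2.resize(im[150:300,290:490],None,fx=4,fy=4,interpolation=cv2.INTER_CUBIC)[:,:,::-1])
E
```

```text
clip_coil 0.65 [215.6, 267.7, 37.0, 16.0] 69 c 234.2 278.6 [ 576. -330.    0.]
clip_coil 0.63 [197.2, 329.2, 25.4, 39.4] 149 c 207.2 352.9 [ 714. -502.    0.]
clip_coil 0.55 [155.3, 299.7, 16.1, 25.0] 87 c 165.4 310.4 [ 543. -531.    0.]
clip_coil 0.49 [276.1, 300.8, 20.4, 22.6] 64 c 284.8 311.2 [ 746. -277.    0.]
clip_coil 0.17 [387.7, 193.3, 22.4, 20.1] 389 c 398.9 201.6 [671. 267.   0.]
spare_coil 0.46 [197.2, 247.0, 6.6, 1.3] 7 c 199.0 248.6 [ 422. -357.    0.]
spray_center 0.84 [306.9, 180.7, 21.7, 55.6] 949 c 318.1 207.1 [521.  37.   0.]
tin_center 0.84 [386.4, 192.1, 23.2, 21.8] 407 c 398.8 201.9 [671. 266.   0.]
mug_center 0.79 [363.6, 128.2, 24.4, 29.3] 627 c 375.5 140.9 [405. 430.   0.]
stand 0.66 [162.7, 210.5, 115.4, 102.5] 5084 c 222.2 258.8 [ 497. -321.    0.]
pole 0.75 [335.8, 179.1, 141.7, 188.0] 4799 c 407.3 275.2 [878.  72.   0.]
pin_hole 0.49 [354.0, 191.3, 10.7, 14.6] 58 c 361.1 197.4 [578. 180.   0.]
```

View pics/s1.png

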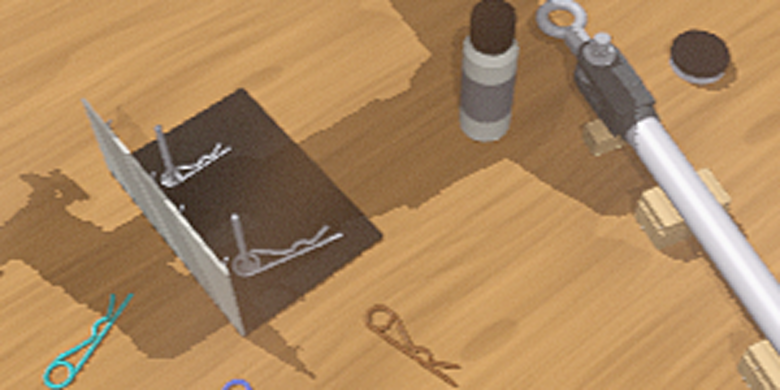

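View pics/s2.png

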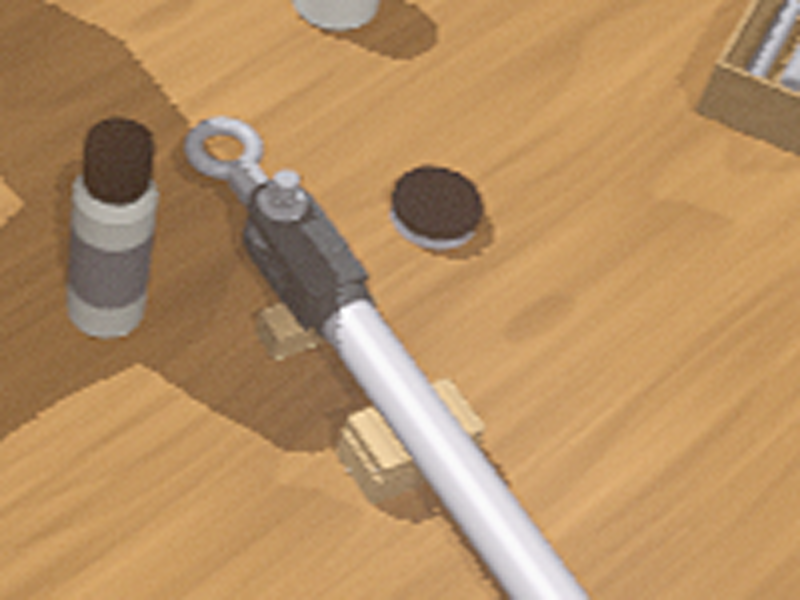

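Run:
```python
from h import *
c=cam("scene")
def s1(u,v): return [u/2.6+130,v/2.6+180]
def s2(u,v): return [u/4+290,v/4+150]
f=lambda p,z: onplane(c,p,z)[0].round(1)
print("coil",f(s1(243,265),7.5),"tip",f(s1(341,235),7.5),"spindle top",f(s1(235,216),109))
print("spare coil",f(s1(170,180),7.5),"spindle2 top",f(s1(158,127),109))
print("stand corners", [f(s1(*p),5) for p in [(240,88),(383,238),(246,333)]])
print("panel top",[f(s1(*p),135) for p in [(85,100),(232,275)]])
print("pin top",f(s2(287,177),108),"eye",f(s2(225,147),63))
print("tube end",f([468,357],55), "fork/tube",f(s2(350,312),65))
print("can bottom",f(s2(107,320),0),"can top", f(s2(122,125),194))
print("tin",f(s2(437,200),24),"mug",f([376,128],95))
```

```text
coil [ 570.1 -361.7    7.5] tip [ 605.5 -255.4    7.5] spindle top [ 573.6 -359.1  109. ]
spare coil [ 422.9 -368.4    7.5] spindle2 top [ 425.2 -364.6  109. ]
stand corners [array([ 353.8, -230.1,    5. ]), array([ 636.3, -219.9,    5. ]), array([ 639.1, -401.8,    5. ])]
panel top [array([ 364.8, -414.3,  135. ]), array([ 643.9, -402.4,  135. ])]
pin top [629.4 111.2 108. ] eye [549.9 128.2  63. ]
tube end [1132.3  -20.1   55. ] fork/tube [731.2  84.5  65. ]
can bottom [590.2 -28.5   0. ] can top [569.1 -10.4 194. ]
tin [677.4 253.4  24. ] mug [424.4 389.7  95. ]
```

```bash
cat >> h.py <<'E'
def pose(s=None):
    s=s or status.sense(); return np.array(s["eef_pos"]),R.from_euler('xyz',s["tcp_rot"])
def down(yaw): return R.from_euler('xyz',[np.pi,0,yaw])
def plan(p,rot,jaw,stepmm=36,n=5,spin=None):
    """rows toward target, limited to stepmm per row"""
    p0,r0=pose(); d=r0.inv().apply(np.array(p)-p0)/1000; w=(r0.inv()*rot).as_rotvec()
    if spin is not None:  # force direction of tool z turn
        if np.sign(w[2])!=spin: w=w*(1-2*np.pi/np.linalg.norm(w))
    need=max(np.linalg.norm(d)*1000/stepmm,np.linalg.norm(w)/0.115,1e-6)
    print("rows needed %.1f"%need)
    rows=[[[round(float(v),4) for v in d*f],[round(float(v),4) for v in w*f],jaw] for f in [min(1,(k+1)/need) for k in range(n)]]
    print("[" + ",".join(str(r) for r in rows)+"]")
E
python3 - <<'E'
from h import *
plan([582,-330,255],down(-0.32),1.0)
E
```

```text
rows needed 13.7
[[[-0.0109, -0.0343, -0.0001], [-0.0, -0.0, -0.0712], 1.0],[[-0.0218, -0.0686, -0.0002], [-0.0, -0.0, -0.1423], 1.0],[[-0.0327, -0.1029, -0.0004], [-0.0, -0.0, -0.2135], 1.0],[[-0.0436, -0.1372, -0.0005], [-0.0, -0.0, -0.2846], 1.0],[[-0.0545, -0.1716, -0.0006], [-0.0, -0.0, -0.3558], 1.0]]
```

Request:
send_rows(plan=[[[-0.011,-0.034,0],[0,0,-0.07],1],[[-0.022,-0.069,0],[0,0,-0.14],1],[[-0.033,-0.103,0],[0,0,-0.21],1],[[-0.044,-0.137,0],[0,0,-0.285],1],[[-0.055,-0.172,0],[0,0,-0.356],1]])

```text
clock: 1.02
eef_pos: [321.3, -501.0, 253.4]
tcp_rot: [3.142, -0.0, -0.937]
contact_force: [0.9, -0.2, -0.4]
opening: 1.001
```

Run:
```python
from h import *
print(pose()[0]); plan([582,-330,255],down(-0.32),1.0)
```

```text
[ 321.25428877 -500.97760093  253.43275036]
rows needed 8.7
[[[0.0019, -0.0359, -0.0002], [0.0, -0.0, -0.0712], 1.0],[[0.0039, -0.0719, -0.0004], [0.0, -0.0001, -0.1424], 1.0],[[0.0058, -0.1078, -0.0005], [0.0001, -0.0001, -0.2136], 1.0],[[0.0077, -0.1438, -0.0007], [0.0001, -0.0001, -0.2849], 1.0],[[0.0096, -0.1797, -0.0009], [0.0001, -0.0002, -0.3561], 1.0]]
```

Request:
send_rows(plan=[[[0.002,-0.036,0],[0,0,-0.07],1],[[0.004,-0.072,0],[0,0,-0.14],1],[[0.006,-0.11,0],[0,0,-0.21],1],[[0.008,-0.15,0],[0,0,-0.285],1],[[0.01,-0.187,-0.001],[0,0,-0.37],1]])

```text
clock: 1.43
eef_pos: [479.4, -396.8, 254.5]
tcp_rot: [3.142, -0.0, -0.563]
contact_force: [0.2, -1.1, 0.7]
opening: 1.002
```

Run:
```python
from h import *
print(pose()[0]); plan([582,-330,255],down(-0.32),1.0)
```

```text
[ 479.40291974 -396.77920028  254.4921196 ]
rows needed 3.4
[[[0.015, -0.0327, -0.0001], [0.0, -0.0001, -0.0715], 1.0],[[0.0301, -0.0654, -0.0003], [0.0001, -0.0003, -0.1431], 1.0],[[0.0451, -0.0981, -0.0004], [0.0001, -0.0004, -0.2146], 1.0],[[0.0511, -0.1112, -0.0005], [0.0001, -0.0004, -0.2432], 1.0],[[0.0511, -0.1112, -0.0005], [0.0001, -0.0004, -0.2432], 1.0]]
```

Request:
send_rows(plan=[[[0.015,-0.033,0],[0,0,-0.07],1],[[0.03,-0.065,0],[0,0,-0.14],1],[[0.045,-0.098,0],[0,0,-0.21],1],[[0.051,-0.111,0],[0,0,-0.243],1],[[0.051,-0.111,0],[0,0,-0.243],1]])

```text
clock: 1.85
eef_pos: [584.4, -327.9, 254.2]
tcp_rot: [-3.141, -0.001, -0.315]
contact_force: [-0.0, 0.4, 0.7]
opening: 1.001
```

Run:
```python
from h import *
p,r=pose(); print(p,status.sense()["tcp_rot"])
c=cam("wrist"); im=viewer.grab_frame("wrist"); np.save("pics/w1.npy",im)
import pickle; pickle.dump(c,open("pics/w1.pkl","wb"))
cv2.imwrite("pics/w1.png",cv2.resize(im,(800,600),interpolation=cv2.INTER_CUBIC)[:,:,::-1])
```

```text
[ 584.38885916 -327.93923974  254.24723149] [-3.14110777e+00 -1.04938252e-03 -3.15302065e-01]
```

View pics/w1.png

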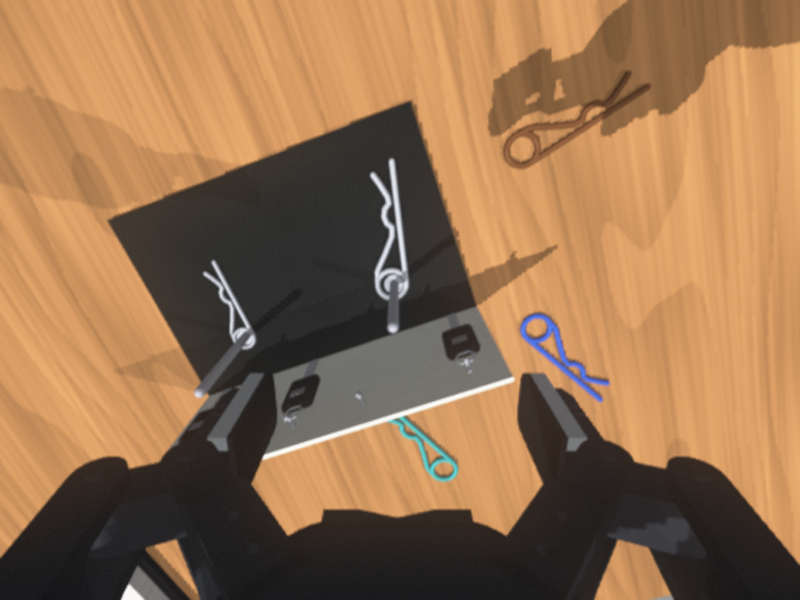

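Run:
```python
from h import *
import pickle
c=pickle.load(open("pics/w1.pkl","rb")); im=np.load("pics/w1.npy")
print(viewer.camera_params("wrist")["xyz"], c[1])
cr=im[100:235,220:340]; cv2.imwrite("pics/w1c.png",cv2.resize(cr,None,fx=4.4,fy=4.4,interpolation=cv2.INTER_CUBIC)[:,:,::-1])
for r in viewer.cut_out("clip_coil","wrist"):
    m=r["mask"]; print(r["p"],r["extent"],m.sum())
```

```text
[ 608.29014422 -250.73925212  373.8887712 ] [ 609.65236554 -249.51248168  374.05044369]
0.92 [364.3, 216.5, 64.1, 61.3] 672
0.82 [273.1, 291.1, 49.8, 44.3] 531
0.71 [350.4, 47.1, 103.0, 70.5] 1264
```

View pics/w1c.png

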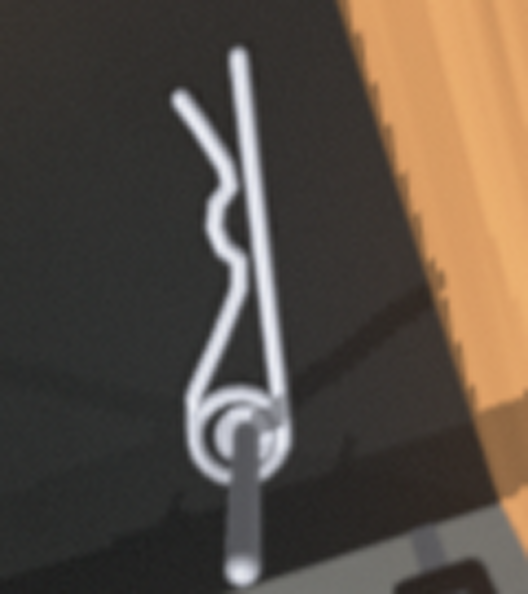

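```bash
cat >> h.py <<'E'
from scipy.optimize import least_squares
from scipy.ndimage import map_coordinates
def clipmodel():
    a=np.linspace(0,2*np.pi,40,endpoint=False)
    ring=np.c_[13*np.cos(a),13*np.sin(a)]
    leg=np.c_[np.linspace(0,108,60),np.full(60,-13)]
    spr=np.array([[0,13],[12,12],[40,-5.5],[46,-8],[51,-7],[56,-2],[62,-0.5],[68,-2],[73,-6.5],[78,-7.5],[97,4]])
    t=np.r_[0,np.cumsum(np.linalg.norm(np.diff(spr,axis=0),axis=1))]
    tt=np.linspace(0,t[-1],50); sp=np.c_[np.interp(tt,t,spr[:,0]),np.interp(tt,t,spr[:,1])]
    return np.r_[ring,leg,sp]
def fitclip(c,mask,z,x0,flip=1):
    """pose x,y,th of clip lying flat at wire height z; maximise brightness overlap"""
    g=cv2.GaussianBlur(mask.astype(np.float32),(0,0),2.0); g/=g.max()
    M=clipmodel()
    def f(q):
        C,S=np.cos(q[2]),np.sin(q[2]); P=np.c_[q[0]+C*M[:,0]-S*M[:,1],q[1]+S*M[:,0]+C*M[:,1],np.full(len(M),z)]
        uv=proj(c,P); return 1-map_coordinates(g,[uv[:,1],uv[:,0]],order=1)
    r=least_squares(f,x0,x_scale=[1,1,.02],diff_step=1e-3)
    C,S=np.cos(r.x[2]),np.sin(r.x[2]); P=np.c_[r.x[0]+C*M[:,0]-S*M[:,1],r.x[1]+S*M[:,0]+C*M[:,1],np.full(len(M),z)]
    return r.x,r.cost,proj(c,P)
E
python3 - <<'E'
from h import *
im=viewer.grab_frame("wrist"); c=cam("wrist")
hsv=cv2.cvtColor(im,cv2.COLOR_RGB2HSV); m=(hsv[:,:,2]>120)&(hsv[:,:,1]<60)
mm=np.zeros_like(m); mm[100:213,250:300]=m[100:213,250:300]
a=onplane(c,[[274.5,199],[274.1,111]],7.5); print(a.round(1)); 
th=np.arctan2(*(a[1]-a[0])[1::-1])+13/108; print("th",th)
best=None
for z in (5.5,7.5,9.5):
    x,cost,uv=fitclip(c,mm,z,[a[0,0],a[0,1],th]); print(z,x.round(3),cost)
    if z==7.5: keep=uv
o=cv2.resize(im[90:240,210:350],None,fx=4,fy=4,interpolation=cv2.INTER_CUBIC)
for u,v in keep: cv2.circle(o,(int((u+.5-210)*4),int((v+.5-90)*4)),1,(255,0,0),-1)
cv2.imwrite("pics/w1f.png",o[:,:,::-1])
E
```

```text
[[ 566.  -361.2    7.5]
 [ 600.3 -257.8    7.5]]
th 1.3707123868542934
5.5 [ 568.512 -358.068    1.369] 7.63476
7.5 [ 568.637 -357.666    1.369] 7.7871504
9.5 [ 568.831 -357.243    1.371] 7.970371
```

View pics/w1f.png

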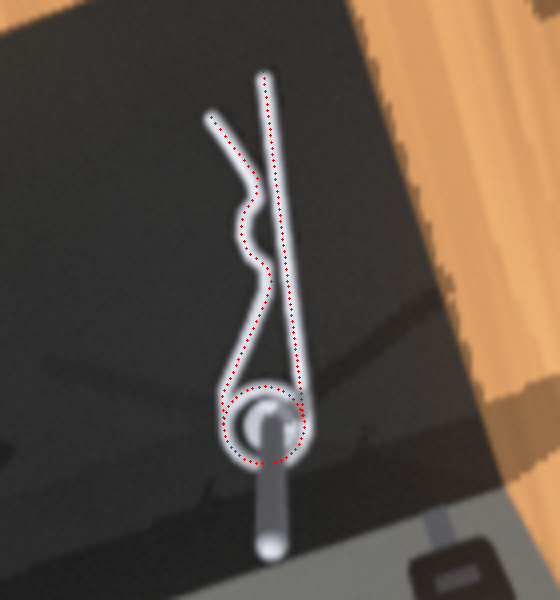

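Run:
```python
from h import *
print(pose()[0],status.sense()["opening"]); plan([587.6,-298.3,60],down(-0.202),-0.3,stepmm=41)
```

```text
[ 580.9554846  -330.55435323  254.2706208 ] 1.00116143520207
rows needed 4.8
[[[-0.0008, -0.0068, 0.0404], [0.0001, 0.0001, -0.0248], -0.3],[[-0.0016, -0.0136, 0.0808], [0.0002, 0.0002, -0.0496], -0.3],[[-0.0024, -0.0205, 0.1213], [0.0003, 0.0003, -0.0744], -0.3],[[-0.0032, -0.0273, 0.1617], [0.0004, 0.0004, -0.0992], -0.3],[[-0.0038, -0.0328, 0.1943], [0.0005, 0.0005, -0.1192], -0.3]]
```

Request:
send_rows(plan=[[[-0.002,-0.02,0.02],[0,0,-0.04],-0.3],[[-0.004,-0.033,0.055],[0,0,-0.08],-0.3],[[-0.004,-0.033,0.095],[0,0,-0.119],-0.3],[[-0.004,-0.033,0.13],[0,0,-0.119],-0.3],[[-0.004,-0.033,0.155],[0,0,-0.119],-0.3]], squeeze=40)

```text
clock: 2.42
eef_pos: [584.8, -298.4, 96.4]
tcp_rot: [-3.142, 0.004, -0.204]
contact_force: [-0.0, 0.8, 0.1]
opening: 0.353
```

Run:
```python
from h import *
im=viewer.grab_frame("wrist"); c=cam("wrist")
s=status.sense();print(s["eef_pos"],s["tcp_rot"],s["opening"]);plan([587.6,-298.3,45],down(-0.202),-0.3)
cv2.imwrite("pics/w2.png",cv2.resize(im,(800,600),interpolation=cv2.INTER_CUBIC)[:,:,::-1])
```

```text
[ 582.73391423 -297.47467936   92.20081865] [-3.14001153  0.00901986 -0.20457819] 0.3534186252866826
rows needed 1.3
[[[0.0041, -0.0001, 0.0358], [-0.0012, 0.0068, -0.002], -0.3],[[0.0054, -0.0001, 0.0472], [-0.0016, 0.009, -0.0026], -0.3],[[0.0054, -0.0001, 0.0472], [-0.0016, 0.009, -0.0026], -0.3],[[0.0054, -0.0001, 0.0472], [-0.0016, 0.009, -0.0026], -0.3],[[0.0054, -0.0001, 0.0472], [-0.0016, 0.009, -0.0026], -0.3]]
```

View pics/w2.png

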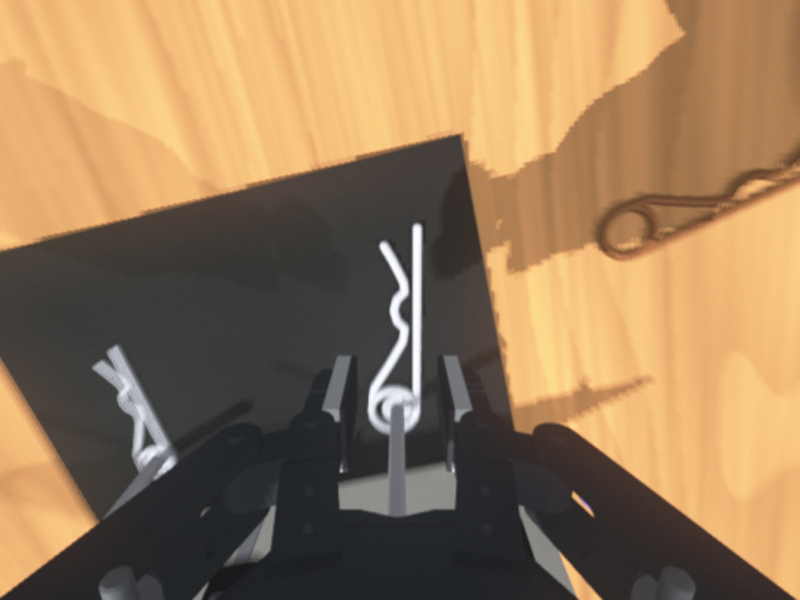

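Request:
send_rows(plan=[[[0.003,0,0.02],[-0.001,0.005,0],-0.3],[[0.005,0,0.038],[-0.0015,0.009,0],-0.3],[[0.0054,0,0.048],[-0.0015,0.009,0],-0.3],[[0.0054,0,0.052],[-0.0015,0.009,0],-0.3],[[0.0054,0,0.052],[-0.0015,0.009,0],-0.3]])

```text
clock: 2.88
eef_pos: [587.0, -299.0, 40.3]
tcp_rot: [-3.141, 0.001, -0.206]
contact_force: [-0.4, -0.0, 0.1]
opening: 0.353
```

Run:
```python
from h import *
im=viewer.grab_frame("wrist"); c=cam("wrist")
s=status.sense();print(s["eef_pos"],s["tcp_rot"],s["opening"],s["contact_force"]);plan([587.6,-298.3,28],down(-0.202),-0.3)
cv2.imwrite("pics/w3.png",cv2.resize(im[130:420,130:430],None,fx=2.6,fy=2.0,interpolation=cv2.INTER_CUBIC)[:,:,::-1])
```

```text
[ 587.60377542 -299.10819396   41.04848506] [ 3.14142831e+00 -5.28747407e-04 -2.05502741e-01] 0.3459149491066639 [ 0.45071555 -0.23712495  0.38280283]
rows needed 0.4
[[[-0.0002, -0.0008, 0.013], [0.0002, -0.0005, -0.0035], -0.3],[[-0.0002, -0.0008, 0.013], [0.0002, -0.0005, -0.0035], -0.3],[[-0.0002, -0.0008, 0.013], [0.0002, -0.0005, -0.0035], -0.3],[[-0.0002, -0.0008, 0.013], [0.0002, -0.0005, -0.0035], -0.3],[[-0.0002, -0.0008, 0.013], [0.0002, -0.0005, -0.0035], -0.3]]
```

View pics/w3.png

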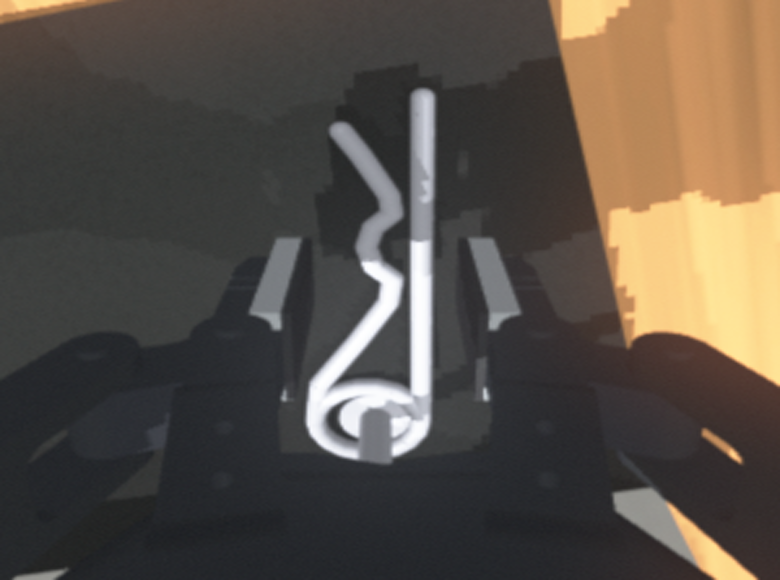

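Request:
send_rows(plan=[[[0,-0.001,0.006],[0,0,0],-0.3],[[0,-0.001,0.011],[0,0,0],-0.3],[[0,-0.001,0.013],[0,0,0],-0.3],[[0,-0.001,0.013],[0,0,0],-0.3],[[0,-0.001,0.013],[0,0,0],-0.3]])

```text
clock: 3.35
eef_pos: [587.8, -298.0, 28.1]
tcp_rot: [3.141, -0.0, -0.205]
contact_force: [-0.4, -0.7, -0.3]
opening: 0.35
```

Request:
send_rows(plan=[[[0,0,0.001],[0,0,0],-0.3],[[0,0,0.002],[0,0,0],-0.3],[[0,0,0.003],[0,0,0],-0.3],[[0,0,0.003],[0,0,0],-0.3],[[0,0,0.003],[0,0,0],-0.3]])

```text
clock: 3.77
eef_pos: [588.1, -298.1, 26.6]
tcp_rot: [3.141, -0.001, -0.205]
contact_force: [-3.9, 1.7, 14.2]
opening: 0.35
```

Request:
send_rows(plan=[[[0,0,-0.001],[0,0,0],-0.3],[[0,0,-0.001],[0,0,0],-0.5],[[0,0,-0.001],[0,0,0],-1],[[0,0,-0.001],[0,0,0],-1],[[0,0,-0.001],[0,0,0],-1]], squeeze=50)

```text
clock: 4.18
eef_pos: [588.8, -298.3, 28.2]
tcp_rot: [3.141, -0.002, -0.205]
contact_force: [0.1, 0.5, 5.5]
opening: 0.151
```

Run:
```python
from h import *
im=viewer.grab_frame("wrist")
s=status.sense();print(s["eef_pos"],s["tcp_rot"],s["opening"],s["contact_force"])
cv2.imwrite("pics/w4.png",cv2.resize(im[130:420,130:430],None,fx=2.6,fy=2.0,interpolation=cv2.INTER_CUBIC)[:,:,::-1])
```

```text
[ 588.81772097 -298.31727964   28.16464534] [ 3.14109635e+00 -2.33484116e-03 -2.05266201e-01] 0.15236619877262156 [-0.73509032  0.42327232  5.51256846]
```

View pics/w4.png

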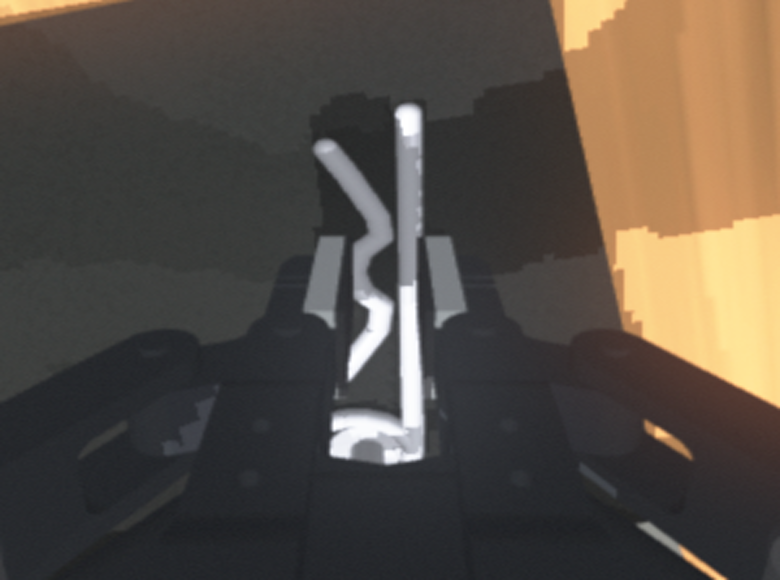

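Request:
send_rows(plan=[[[0,0,-0.005],[0,0,0],-1],[[0,0,-0.012],[0,0,0],-1],[[0,0,-0.022],[0,0,0],-1],[[0,0,-0.03],[0,0,0],-1],[[0,0,-0.03],[0,0,0],-1]])

```text
clock: 4.65
eef_pos: [589.9, -298.9, 60.5]
tcp_rot: [3.14, -0.005, -0.205]
contact_force: [0.7, -0.8, -0.5]
opening: 0.15
```

Run:
```python
from h import *
im=viewer.grab_frame("wrist")
s=status.sense();print(s["eef_pos"],s["tcp_rot"],s["opening"],s["contact_force"])
cv2.imwrite("pics/w5.png",cv2.resize(im[130:420,130:430],None,fx=2.6,fy=2.0,interpolation=cv2.INTER_CUBIC)[:,:,::-1])
```

```text
[ 589.54355973 -298.72453498   59.6735118 ] [ 3.14049768 -0.00463586 -0.2053724 ] 0.14747805383029214 [-0.48664446 -0.3883409  -0.95513665]
```

View pics/w5.png

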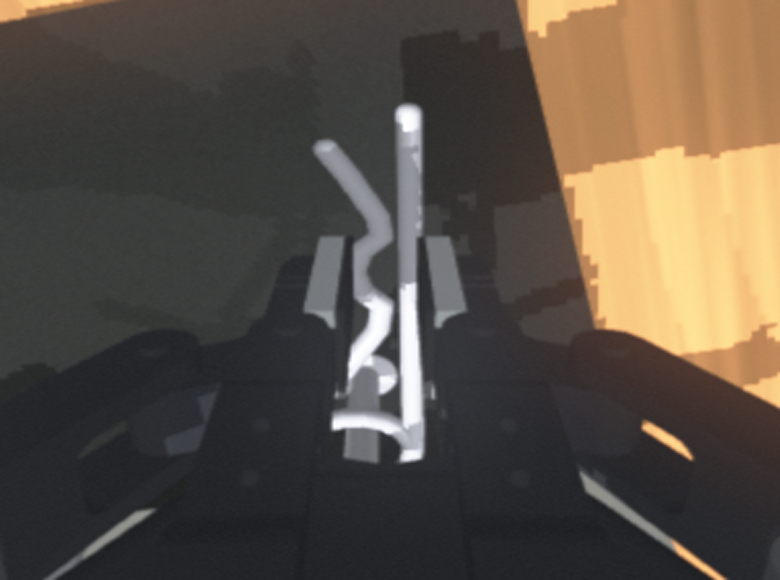

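Request:
send_rows(plan=[[[0,0,-0.015],[0,0,0],-1],[[0,0,-0.035],[0,0,0],-1],[[0,0,-0.06],[0,0,0],-1],[[0,0,-0.085],[0,0,0],-1],[[0,0,-0.1],[0,0,0],-1]])

```text
clock: 5.12
eef_pos: [589.7, -298.8, 162.1]
tcp_rot: [3.14, -0.007, -0.205]
contact_force: [-0.4, 0.0, 0.5]
opening: 0.149
```

Run:
```python
from h import *
im=viewer.grab_frame("scene")
s=status.sense();print(s["eef_pos"],s["tcp_rot"],s["opening"],s["contact_force"])
cv2.imwrite("pics/s5.png",cv2.resize(im[150:330,130:430],None,fx=2.6,fy=2.6,interpolation=cv2.INTER_CUBIC)[:,:,::-1])
plan([740,-170,155],down(-0.202),-1)
```

```text
[ 590.90407981 -299.43082623  164.53024819] [ 3.13899869 -0.01005914 -0.2052993 ] 0.1501177483781325 [ 1.13337324 -1.10488243  2.21349738]
rows needed 5.5
[[[0.0218, -0.0286, 0.0019], [0.0005, -0.0018, -0.0006], -1],[[0.0435, -0.0572, 0.0038], [0.001, -0.0037, -0.0012], -1],[[0.0653, -0.0859, 0.0056], [0.0014, -0.0055, -0.0018], -1],[[0.087, -0.1145, 0.0075], [0.0019, -0.0073, -0.0024], -1],[[0.1088, -0.1431, 0.0094], [0.0024, -0.0092, -0.003], -1]]
```

View pics/s5.png

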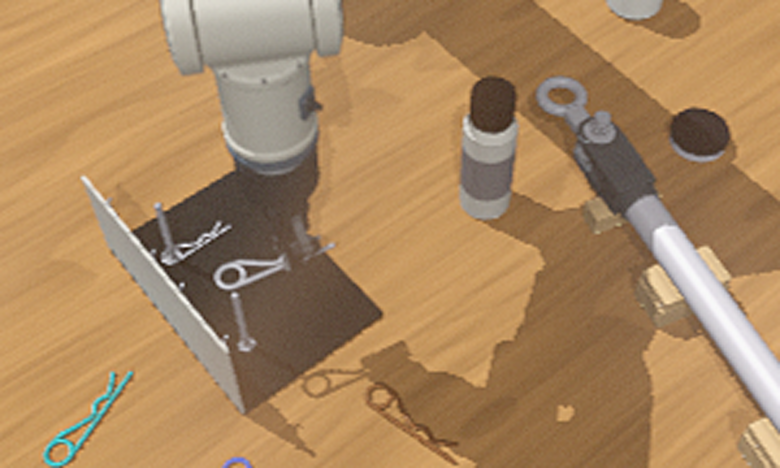

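Request:
send_rows(plan=[[[0.01,-0.015,0.002],[0,0,0],-1],[[0.028,-0.042,0.004],[0,0,0],-1],[[0.048,-0.075,0.006],[0,0,0],-1],[[0.07,-0.108,0.008],[0,-0.005,0],-1],[[0.09,-0.138,0.01],[0,-0.01,0],-1]])

```text
clock: 5.58
eef_pos: [708.0, -181.2, 154.2]
tcp_rot: [3.139, 0.001, -0.206]
contact_force: [-0.1, -0.2, 0.9]
opening: 0.143
```

Run:
```python
from h import *
s=status.sense();print(s["eef_pos"],s["tcp_rot"],s["opening"],s["contact_force"])
plan([720,-130,60],down(-0.202),-1)
```

```text
[ 708.03170856 -181.17377354  154.22726651] [ 3.13918304e+00  6.41282091e-04 -2.05791393e-01] 0.14301961457394027 [-0.12836199 -0.23045578  0.85405504]
rows needed 3.0
[[[0.0004, -0.0176, 0.0314], [0.0008, 0.0002, -0.0013], -1],[[0.0009, -0.0352, 0.0628], [0.0016, 0.0004, -0.0025], -1],[[0.0013, -0.0528, 0.0941], [0.0024, 0.0006, -0.0038], -1],[[0.0013, -0.0528, 0.0941], [0.0024, 0.0006, -0.0038], -1],[[0.0013, -0.0528, 0.0941], [0.0024, 0.0006, -0.0038], -1]]
```

Request:
send_rows(plan=[[[0,-0.018,0.025],[0,0,0],-1],[[0,-0.035,0.055],[0.001,0,0],-1],[[0.001,-0.052,0.085],[0.002,0,0],-1],[[0.001,-0.053,0.105],[0.002,0,-0.003],-1],[[0.001,-0.053,0.115],[0.002,0,-0.003],-1]])

```text
clock: 6.0
eef_pos: [717.4, -128.0, 34.5]
tcp_rot: [3.141, 0.006, -0.201]
contact_force: [-1.4, -0.7, -0.1]
opening: 0.15
```

Run:
```python
from h import *
im=viewer.grab_frame("wrist")
s=status.sense();print(s["eef_pos"],s["tcp_rot"],s["opening"],s["contact_force"])
cv2.imwrite("pics/w6.png",cv2.resize(im,(800,600),interpolation=cv2.INTER_CUBIC)[:,:,::-1])
plan([720,-130,24.5],down(-0.202),-1)
```

```text
[ 717.00684852 -128.76372908   34.04202909] [ 3.14090351  0.00707531 -0.20177777] 0.1528364446203315 [-0.80545335 -1.00851274 -1.45400077]
rows needed 0.3
[[[0.0032, 0.0006, 0.0095], [0.0007, 0.0071, 0.0002], -1],[[0.0032, 0.0006, 0.0095], [0.0007, 0.0071, 0.0002], -1],[[0.0032, 0.0006, 0.0095], [0.0007, 0.0071, 0.0002], -1],[[0.0032, 0.0006, 0.0095], [0.0007, 0.0071, 0.0002], -1],[[0.0032, 0.0006, 0.0095], [0.0007, 0.0071, 0.0002], -1]]
```

View pics/w6.png

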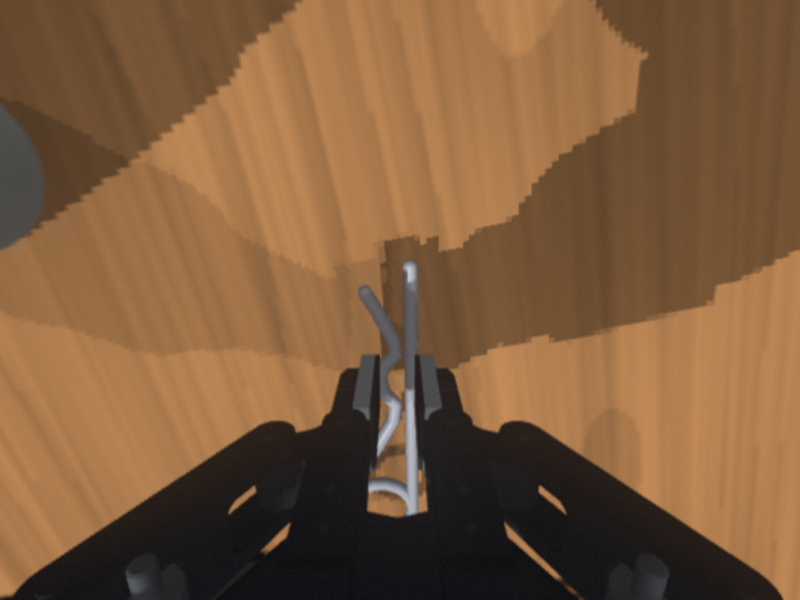

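Clip held as before, above clear desk (tip at (410,268), the can's edge well off at left). Lowering.

Request:
send_rows(plan=[[[0.001,0,0.004],[0,0.003,0],-1],[[0.002,0,0.007],[0,0.005,0],-1],[[0.002,0,0.009],[0,0.007,0],-1],[[0.002,0,0.0095],[0,0.007,0],-1],[[0.002,0,0.0095],[0,0.007,0],-1]])

```text
clock: 6.47
eef_pos: [719.4, -129.7, 25.5]
tcp_rot: [3.141, -0.001, -0.202]
contact_force: [0.4, -0.3, -0.3]
opening: 0.154
```

Run:
```python
from h import *
s=status.sense();print(s["eef_pos"],s["tcp_rot"],s["opening"],s["contact_force"])
```

```text
[ 719.36922989 -129.68937604   25.50659598] [ 3.14092099e+00 -1.36056746e-03 -2.02405176e-01] 0.1541850293602207 [ 0.40784835 -0.30437484 -0.31877632]
```

Request:
send_rows(plan=[[[0,0,0.001],[0,0,0],-1],[[0,0,0.0015],[0,0,0],-1],[[0,0,0.002],[0,0,0],-1],[[0,0,0.0025],[0,0,0],-1],[[0,0,0.0025],[0,0,0],-1]])

```text
clock: 6.88
eef_pos: [719.5, -129.7, 23.3]
tcp_rot: [3.141, -0.002, -0.202]
contact_force: [-0.2, 0.6, 0.9]
opening: 0.155
```

Request:
send_rows(plan=[[[0,0,0.0007],[0,0,0],-1],[[0,0,0.0007],[0,0,0],-0.6],[[0,0,0.0005],[0,0,0],-0.4],[[0,0,0],[0,0,0],-0.3],[[0,0,-0.003],[0,0,0],-0.2]])

```text
clock: 7.3
eef_pos: [719.2, -129.6, 25.7]
tcp_rot: [3.141, -0.001, -0.202]
contact_force: [-0.1, -0.0, 0.7]
opening: 0.397
```

Run:
```python
from h import *
s=status.sense();print(s["eef_pos"],s["tcp_rot"],s["opening"],s["contact_force"])
plan([s["eef_pos"][0]-14,s["eef_pos"][1]-66,200],down(-0.202),0)
```

```text
[ 719.15036881 -129.62129462   25.71703729] [ 3.14085369e+00 -7.99691008e-04 -2.02263026e-01] 0.3974592273942697 [-0.08317027 -0.01599179  0.70114998]
rows needed 5.2
[[[-0.0001, 0.013, -0.0336], [0.0001, -0.0002, -0.0001], 0],[[-0.0001, 0.026, -0.0671], [0.0003, -0.0003, -0.0001], 0],[[-0.0002, 0.0391, -0.1007], [0.0004, -0.0005, -0.0002], 0],[[-0.0002, 0.0521, -0.1343], [0.0006, -0.0006, -0.0002], 0],[[-0.0003, 0.0651, -0.1678], [0.0007, -0.0008, -0.0003], 0]]
```

Run:
```python
from h import *
plan([700,-60,215],down(-0.202),0.3,stepmm=41.5)
```

```text
rows needed 4.9
[[[-0.0067, -0.0132, -0.0388], [0.0002, -0.0002, -0.0001], 0.3],[[-0.0134, -0.0263, -0.0776], [0.0003, -0.0003, -0.0001], 0.3],[[-0.02, -0.0395, -0.1164], [0.0005, -0.0005, -0.0002], 0.3],[[-0.0267, -0.0526, -0.1552], [0.0006, -0.0007, -0.0002], 0.3],[[-0.0326, -0.0642, -0.1894], [0.0007, -0.0008, -0.0003], 0.3]]
```

Rising straight first, then across.

Request:
send_rows(plan=[[[0,0,-0.02],[0,0,0],-0.1],[[0,0,-0.055],[0,0,0],-0.1],[[-0.006,-0.015,-0.09],[0,0,0],0],[[-0.015,-0.035,-0.125],[0,0,0],0],[[-0.03,-0.06,-0.155],[0,0,0],0]])

```text
clock: 7.72
eef_pos: [702.6, -65.4, 183.2]
tcp_rot: [3.141, -0.003, -0.204]
contact_force: [1.6, -0.1, 0.8]
opening: 0.5
```

Run:
```python
from h import *
# tilt: tool z leans toward h=-pole y
a=np.deg2rad(-14.6); h=np.array([np.sin(a),-np.cos(a),0])
t=np.deg2rad(31.5); up=np.array([0,0,1.])
y=h*np.cos(t)+up*np.sin(t); z=h*np.sin(t)-up*np.cos(t); x=np.cross(y,z)
rot=R.from_matrix(np.c_[x,y,z]); print(rot.as_euler('xyz'))
print(pose()[0])
plan([640,153,195],rot,0,stepmm=41)
```

```text
[ 2.59181394e+00  2.22044605e-16 -2.54818071e-01]
[702.61161468 -65.43124377 183.17257444]
rows needed 5.5
[[[-0.019, -0.0363, -0.0022], [-0.0989, -0.0031, 0.0088], 0],[[-0.038, -0.0725, -0.0044], [-0.1978, -0.0062, 0.0175], 0],[[-0.057, -0.1088, -0.0067], [-0.2968, -0.0093, 0.0263], 0],[[-0.0761, -0.145, -0.0089], [-0.3957, -0.0124, 0.035], 0],[[-0.0951, -0.1813, -0.0111], [-0.4946, -0.0155, 0.0438], 0]]
```

Request:
send_rows(plan=[[[-0.015,-0.03,-0.015],[-0.05,0,0],0],[[-0.037,-0.07,-0.02],[-0.15,-0.005,0.01],0],[[-0.057,-0.11,-0.02],[-0.26,-0.01,0.02],0],[[-0.077,-0.148,-0.015],[-0.38,-0.015,0.035],0],[[-0.097,-0.185,-0.012],[-0.5,-0.015,0.045],0]])

```text
clock: 8.13
eef_pos: [648.1, 128.1, 197.9]
tcp_rot: [2.637, -0.006, -0.252]
contact_force: [1.1, -0.2, -0.3]
opening: 0.499
```

Request:
send_rows(plan=[[[-0.004,-0.012,0.0],[-0.04,0,0],0],[[-0.005,-0.016,0.0],[-0.08,0,0],0],[[-0.005,-0.016,0.0],[-0.08,0,0],0],[[-0.005,-0.016,0.0],[-0.08,0,0],0],[[-0.005,-0.016,0.0],[-0.08,0,0],0]])

```text
clock: 8.55
eef_pos: [647.0, 142.0, 190.4]
tcp_rot: [2.558, -0.007, -0.253]
contact_force: [0.4, -0.9, 0.2]
opening: 0.503
```

Run:
```python
from h import *
import pickle
print(pose()[0],status.sense()["tcp_rot"])
im=viewer.grab_frame("wrist"); c=cam("wrist"); np.save("pics/w7.npy",im); pickle.dump(c,open("pics/w7.pkl","wb")); print(c[1])
cv2.imwrite("pics/w7.png",cv2.resize(im,(800,600),interpolation=cv2.INTER_CUBIC)[:,:,::-1])
```

```text
[647.01482956 142.03209515 190.44432556] [ 2.55846341 -0.0066193  -0.25319504]
[680.61712372 272.75583054 245.62179126]
```

View pics/w7.png

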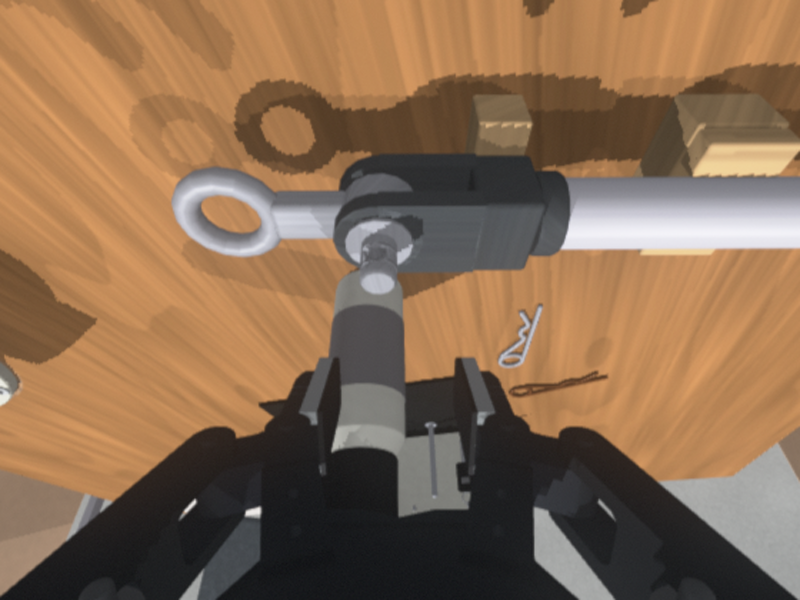

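Run:
```python
import numpy as np,cv2
im=np.load("pics/w7.npy")
cr=im[140:215,225:310][::-1,::-1]
cv2.imwrite("pics/w7c.png",cv2.resize(cr,None,fx=8,fy=8,interpolation=cv2.INTER_CUBIC)[:,:,::-1])
```

```text
(no output)
```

View pics/w7c.png

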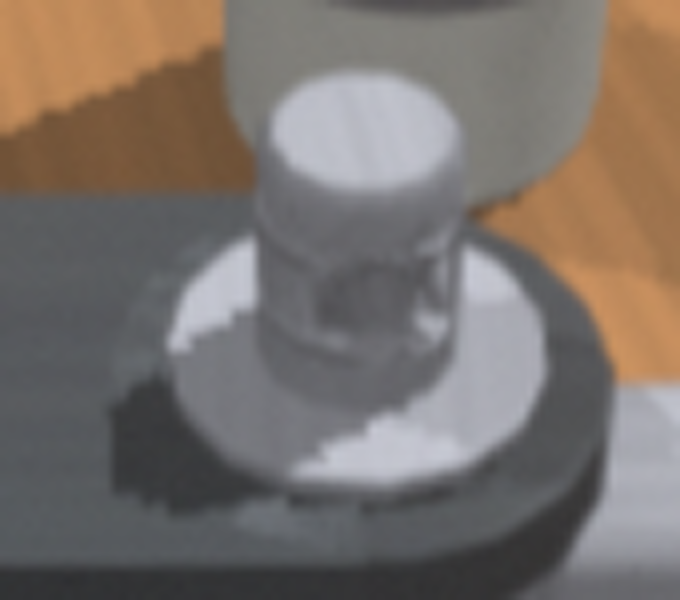

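```bash
cat > ov.py <<'E'
from h import *
import pickle,sys
c=pickle.load(open("pics/w7.pkl","rb")); im=np.load("pics/w7.npy")
top=onplane(c,[263.6,198.25],108)[0]; print("top",top)
# pole axis from tube in this image: print eye & tube
def ov(ax,ang,fn):
    F=8; o=cv2.resize(im[140:215,225:310],None,fx=F,fy=F,interpolation=cv2.INTER_CUBIC)
    def dr(P,col,closed=True):
        uv=(proj(c,P)-[225,140]+.5)*F
        cv2.polylines(o,[uv.round().astype(int)],closed,col,1)
    a=np.linspace(0,2*np.pi,60)
    for z in (108,81): dr(np.c_[ax[0]+10*np.cos(a),ax[1]+10*np.sin(a),np.full(60,z)],(255,0,0))
    d=np.array([np.cos(ang),np.sin(ang),0]); e=np.array([-d[1],d[0],0])
    for r,col in ((4,(0,255,0)),(6.5,(255,255,0))):
        q=r*np.cos(a); dd=np.sqrt(100-q*q)
        P=np.array([ax[0],ax[1],94])+dd[:,None]*d+q[:,None]*e+r*np.sin(a)[:,None]*np.array([0,0,1])
        dr(P,col)
    cv2.imwrite(fn,o[::-1,::-1,::-1])
    return o[::-1,::-1,::-1]
if __name__=="__main__":
    L=[ov(top[:2],np.deg2rad(x),"pics/x.png") for x in (70,75,80,86)]
    out=np.vstack([np.hstack(L[:2]),np.hstack(L[2:])]); cv2.imwrite("pics/ov1.png",cv2.resize(out,(800,600)))
E
python3 ov.py
```

```text
top [629.06133154 111.67096575 108.        ]
```

View pics/ov1.png

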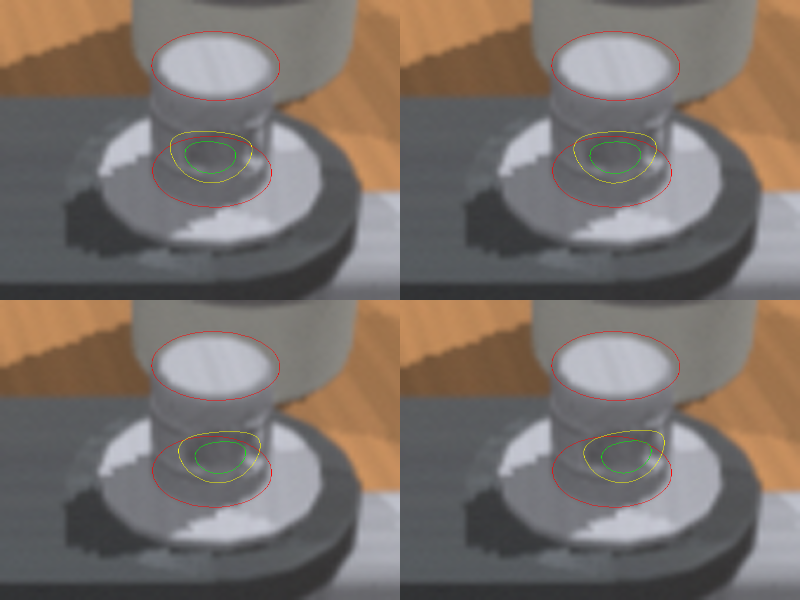

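Run:
```python
import ov
from ov import *
im0=np.load("pics/w7.npy"); F=16
L=[]
for x in (None,74,80,86):
    o=cv2.resize(im0[160:200,245:285],None,fx=F,fy=F,interpolation=cv2.INTER_CUBIC)
    o=cv2.convertScaleAbs(o,alpha=1.5,beta=-60)
    if x:
        a=np.linspace(0,2*np.pi,80); ang=np.deg2rad(x); ax=top[:2]
        d=np.array([np.cos(ang),np.sin(ang),0]); e=np.array([-d[1],d[0],0])
        for r,col in ((4,(0,255,0)),(6.5,(255,255,0))):
            q=r*np.cos(a); dd=np.sqrt(100-q*q)
            P=np.array([ax[0],ax[1],94])+dd[:,None]*d+q[:,None]*e+r*np.sin(a)[:,None]*np.array([0,0,1])
            uv=(proj(c,P)-[245,160]+.5)*F; cv2.polylines(o,[uv.round().astype(int)],True,col,1)
    L.append(cv2.resize(o[::-1,::-1,::-1],(400,300)))
cv2.imwrite("pics/ov2.png",np.vstack([np.hstack(L[:2]),np.hstack(L[2:])]))
```

```text
top [629.06133154 111.67096575 108.        ]
```

View pics/ov2.png

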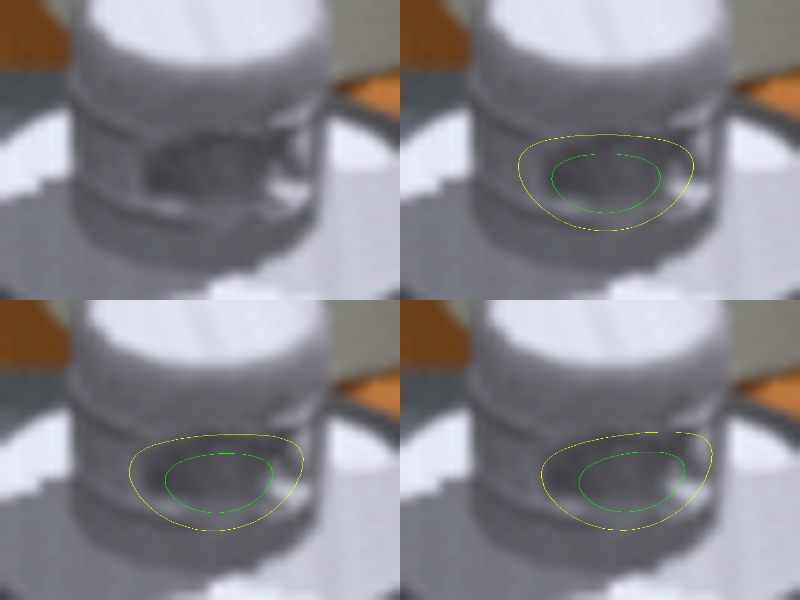

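Run:
```python
from h import *
plan([715,-50,215],down(-0.202),0,stepmm=41.5)
```

```text
rows needed 5.1
[[[0.0224, 0.0302, 0.0144], [0.1145, 0.0017, -0.0103], 0],[[0.0448, 0.0603, 0.0287], [0.2291, 0.0033, -0.0206], 0],[[0.0672, 0.0905, 0.0431], [0.3436, 0.005, -0.0309], 0],[[0.0896, 0.1206, 0.0575], [0.4581, 0.0066, -0.0412], 0],[[0.112, 0.1508, 0.0718], [0.5726, 0.0083, -0.0515], 0]]
```

Request:
send_rows(plan=[[[0.022,0.03,0.014],[0.11,0,-0.01],0],[[0.045,0.06,0.029],[0.22,0,-0.02],0],[[0.067,0.09,0.043],[0.34,0.005,-0.03],0],[[0.09,0.12,0.057],[0.455,0.006,-0.04],0],[[0.112,0.151,0.072],[0.573,0.008,-0.05],0]])

```text
clock: 9.02
eef_pos: [714.9, -50.3, 217.8]
tcp_rot: [3.137, -0.007, -0.206]
contact_force: [0.5, 0.3, -1.1]
opening: 0.504
```

Run:
```python
from h import *
print(pose()[0])
plan([701,-188,180],down(-0.202),0,stepmm=38)
```

```text
[714.89501766 -50.25615457 217.83179771]
rows needed 3.8
[[[0.0038, 0.0364, 0.0102], [0.0011, -0.0019, -0.0009], 0],[[0.0075, 0.0728, 0.0204], [0.0022, -0.0039, -0.0019], 0],[[0.0113, 0.1092, 0.0306], [0.0033, -0.0058, -0.0028], 0],[[0.0142, 0.1375, 0.0385], [0.0042, -0.0073, -0.0036], 0],[[0.0142, 0.1375, 0.0385], [0.0042, -0.0073, -0.0036], 0]]
```

Request:
send_rows(plan=[[[0.004,0.036,0.01],[0,0,0],0],[[0.0075,0.073,0.02],[0.002,-0.004,-0.002],0],[[0.011,0.109,0.03],[0.003,-0.006,-0.003],0],[[0.014,0.137,0.038],[0.004,-0.007,-0.003],0],[[0.014,0.137,0.038],[0.004,-0.007,-0.003],0]])

```text
clock: 9.43
eef_pos: [698.5, -195.1, 179.7]
tcp_rot: [3.14, 0.0, -0.209]
contact_force: [0.4, 0.8, -0.3]
opening: 0.505
```

Request:
send_rows(plan=[[[0,0,0],[0,0,0],0],[[0,0,0],[0,0,0],0],[[0,0,0],[0,0,0],0],[[0,0,0],[0,0,0],0],[[0,0,0],[0,0,0],0]])

```text
clock: 9.85
eef_pos: [698.9, -194.0, 180.4]
tcp_rot: [3.14, -0.001, -0.208]
contact_force: [-0.0, -0.1, 0.2]
opening: 0.503
```

Run:
```python
from h import *
print(pose()[0],status.sense()["tcp_rot"])
im=viewer.grab_frame("wrist"); c=cam("wrist"); np.save("pics/w8.npy",im)
best=viewer.cut_out("clip_coil","wrist")
for r in best: print(r["p"],r["extent"],r["mask"].sum())
cv2.imwrite("pics/w8.png",cv2.resize(im,(800,600),interpolation=cv2.INTER_CUBIC)[:,:,::-1])
m=best[0]["mask"]
x,cost,uv=fitclip(c,m,2.5,[700,-189,1.369]); print(x,cost, pose()[0])
o=cv2.resize(im[90:270,190:370],None,fx=3.3,fy=3.3,interpolation=cv2.INTER_CUBIC)
for u,v in uv: cv2.circle(o,(int((u+.5-190)*3.3),int((v+.5-90)*3.3)),1,(255,0,0),-1)
cv2.imwrite("pics/w8f.png",o[:,:,::-1])
```

```text
[ 698.87593713 -194.02878073  180.36176189] [ 3.14005075e+00 -7.40129983e-04 -2.08232412e-01]
0.6 [266.9, 70.2, 28.3, 127.0] 1550
0.57 [288.1, 214.4, 108.0, 56.1] 1232
0.47 [0.0, 0.7, 141.0, 66.0] 8199
[ 700.07950518 -188.47423997    1.37389914] 3.4581008 [ 698.79599229 -194.12681691  180.10093625]
```

View pics/w8.png

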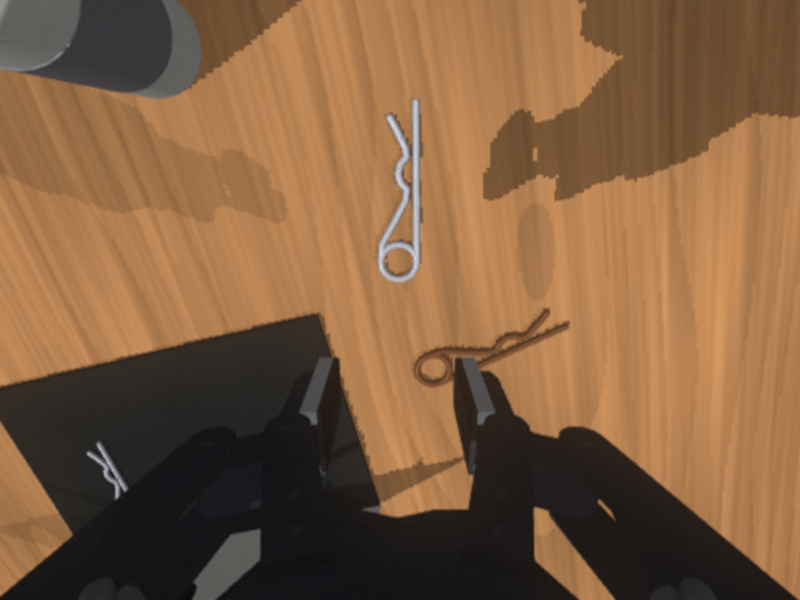

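View pics/w8f.png

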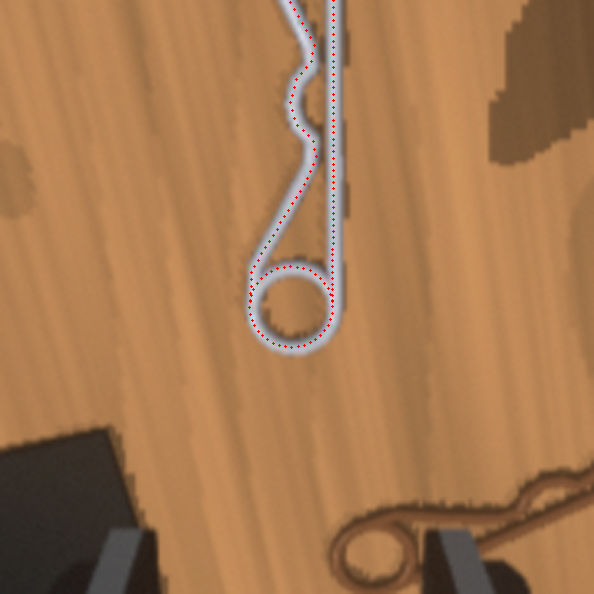

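Run:
```python
from h import *
plan([700.9,-184.6,35],down(-0.197),0.0,stepmm=36)
```

```text
rows needed 4.0
[[[0.0, -0.0025, 0.0359], [0.0004, -0.0001, -0.0028], 0.0],[[0.0, -0.0049, 0.0718], [0.0008, -0.0002, -0.0056], 0.0],[[0.0, -0.0074, 0.1077], [0.0012, -0.0003, -0.0083], 0.0],[[0.0, -0.0099, 0.1437], [0.0016, -0.0004, -0.0111], 0.0],[[0.0, -0.01, 0.1451], [0.0016, -0.0004, -0.0112], 0.0]]
```

Request:
send_rows(plan=[[[0,-0.004,0.03],[0,0,-0.003],0],[[0,-0.008,0.068],[0.001,0,-0.006],0],[[0,-0.01,0.105],[0.0015,0,-0.01],0],[[0,-0.01,0.13],[0.0015,0,-0.011],0],[[0,-0.01,0.14],[0.0015,0,-0.011],0]])

```text
clock: 10.37
eef_pos: [698.4, -183.0, 35.6]
tcp_rot: [-3.141, 0.006, -0.196]
contact_force: [-0.7, 1.6, -0.4]
opening: 0.499
```

Run:
```python
from h import *
im=viewer.grab_frame("wrist")
s=status.sense();print(s["eef_pos"],s["tcp_rot"],s["opening"],s["contact_force"])
cv2.imwrite("pics/w9.png",cv2.resize(im[130:420,130:430],None,fx=2.6,fy=2.0,interpolation=cv2.INTER_CUBIC)[:,:,::-1])
plan([700.9,-184.6,24],down(-0.197),0)
```

```text
[ 698.49995265 -183.25368306   35.54636412] [-3.14132635  0.00584303 -0.19633462] 0.4976584579246258 [-1.16625223  0.42840745 -0.76574802]
rows needed 0.3
[[[0.0027, 0.0009, 0.0115], [-0.0003, 0.0058, 0.0007], 0],[[0.0027, 0.0009, 0.0115], [-0.0003, 0.0058, 0.0007], 0],[[0.0027, 0.0009, 0.0115], [-0.0003, 0.0058, 0.0007], 0],[[0.0027, 0.0009, 0.0115], [-0.0003, 0.0058, 0.0007], 0],[[0.0027, 0.0009, 0.0115], [-0.0003, 0.0058, 0.0007], 0]]
```

View pics/w9.png

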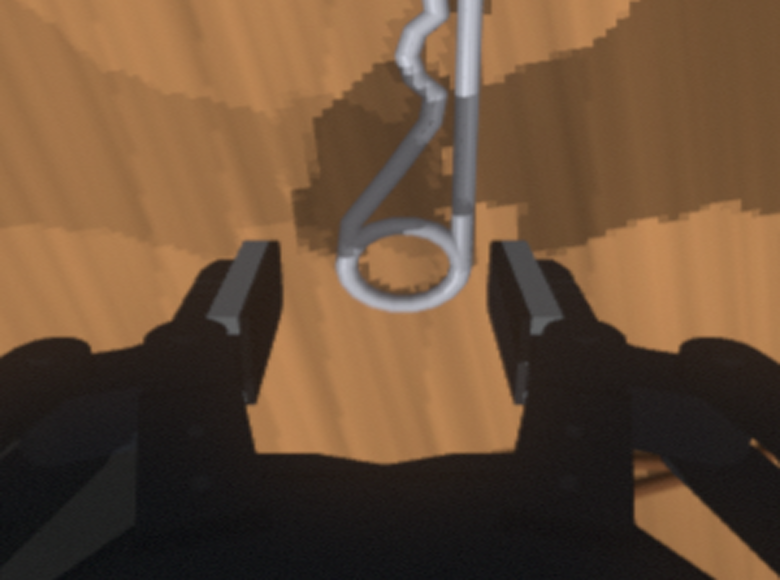

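Request:
send_rows(plan=[[[0.001,0.0,0.004],[0,0.003,0],0],[[0.0025,0.001,0.008],[0,0.006,0],0],[[0.003,0.001,0.011],[0,0.006,0],0],[[0.003,0.001,0.0125],[0,0.006,0],0],[[0.003,0.001,0.0125],[0,0.006,0],0]])

```text
clock: 10.83
eef_pos: [701.8, -185.0, 23.9]
tcp_rot: [-3.141, -0.002, -0.196]
contact_force: [-0.2, -0.4, 0.5]
opening: 0.5
```

Run:
```python
from h import *
im=viewer.grab_frame("wrist")
s=status.sense();print(s["eef_pos"],s["tcp_rot"],s["opening"],s["contact_force"])
cv2.imwrite("pics/w10.png",cv2.resize(im[130:420,130:430],None,fx=2.6,fy=2.0,interpolation=cv2.INTER_CUBIC)[:,:,::-1])
plan([700.9,-184.6,23],down(-0.197),0)
```

```text
[ 701.69913142 -184.99330892   23.95239967] [-3.14139014e+00 -1.43476873e-03 -1.96437529e-01] 0.49881610995677517 [1.03471329 0.27577705 0.06828151]
rows needed 0.0
[[[-0.0009, -0.0002, 0.001], [-0.0002, -0.0014, 0.0006], 0],[[-0.0009, -0.0002, 0.001], [-0.0002, -0.0014, 0.0006], 0],[[-0.0009, -0.0002, 0.001], [-0.0002, -0.0014, 0.0006], 0],[[-0.0009, -0.0002, 0.001], [-0.0002, -0.0014, 0.0006], 0],[[-0.0009, -0.0002, 0.001], [-0.0002, -0.0014, 0.0006], 0]]
```

View pics/w10.png

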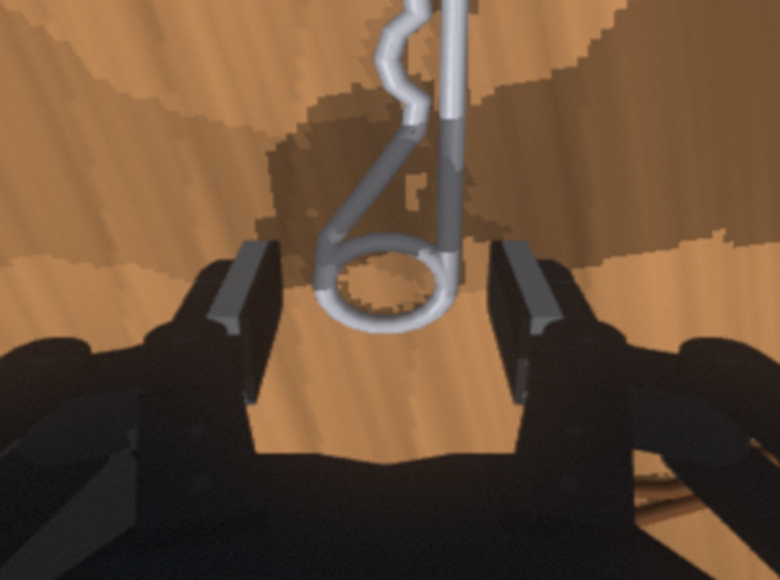

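Request:
send_rows(plan=[[[0,0,0.001],[0,-0.001,0],0],[[0,0,0.001],[0,-0.001,0],-0.3],[[0,0,0.001],[0,-0.001,0],-0.6],[[0,0,0.001],[0,-0.001,0],-1],[[0,0,0.001],[0,-0.001,0],-1]], squeeze=70)

```text
clock: 11.3
eef_pos: [702.5, -185.3, 24.3]
tcp_rot: [-3.142, -0.002, -0.196]
contact_force: [-1.5, -0.1, 6.6]
opening: 0.309
```

Run:
```python
from h import *
im=viewer.grab_frame("wrist")
s=status.sense();print(s["eef_pos"],s["tcp_rot"],s["opening"],s["contact_force"])
cv2.imwrite("pics/w11.png",cv2.resize(im[130:420,130:430],None,fx=2.6,fy=2.0,interpolation=cv2.INTER_CUBIC)[:,:,::-1])
```

```text
[ 702.54112491 -185.26823151   24.26719716] [-3.14156525e+00 -2.33840717e-03 -1.96425595e-01] 0.31568027601300436 [-0.59923687 -0.28149937  6.13843296]
```

View pics/w11.png

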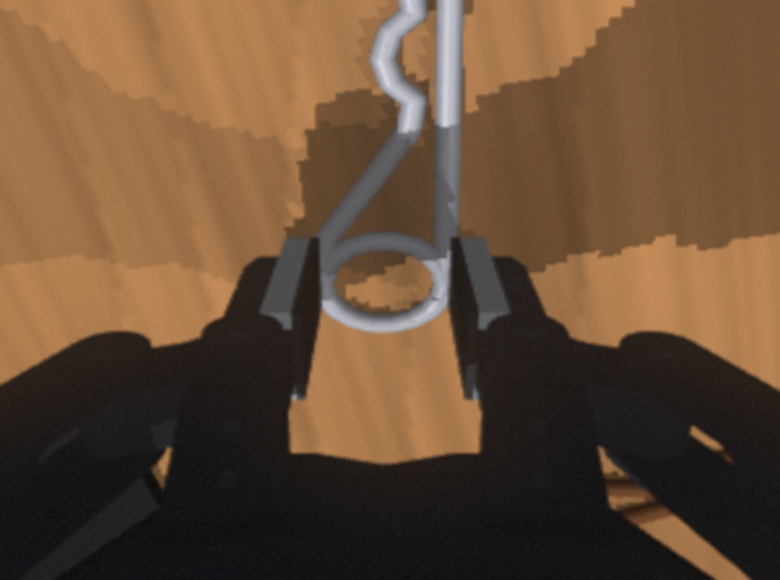

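Request:
send_rows(plan=[[[0,0,-0.006],[0,0,0],-1],[[0,0,-0.025],[0,0,0],-1],[[0,0,-0.055],[0,0,0],-1],[[0,0,-0.085],[0,0,0],-1],[[0,0,-0.1],[0,0,0],-1]])

```text
clock: 11.77
eef_pos: [703.8, -185.6, 128.4]
tcp_rot: [3.141, -0.007, -0.196]
contact_force: [0.3, 0.3, 0.3]
opening: 0.31
```

Run:
```python
from h import *
im=viewer.grab_frame("wrist"); np.save("pics/w12.npy",im)
s=status.sense();print(s["eef_pos"],s["tcp_rot"],s["opening"],s["contact_force"],s["qpos"])
cv2.imwrite("pics/w12.png",cv2.resize(im,(800,600),interpolation=cv2.INTER_CUBIC)[:,:,::-1])
```

```text
[ 705.00673704 -185.95334279  130.57779595] [ 3.14110086 -0.00983183 -0.19639095] 0.30929177168777705 [ 0.64308366 -0.76842236  1.36037478] [-2.60004066e-01  6.23616970e-01  1.48614339e+00  1.57302619e-04
  1.02198909e+00 -6.36920966e-02]
```

View pics/w12.png

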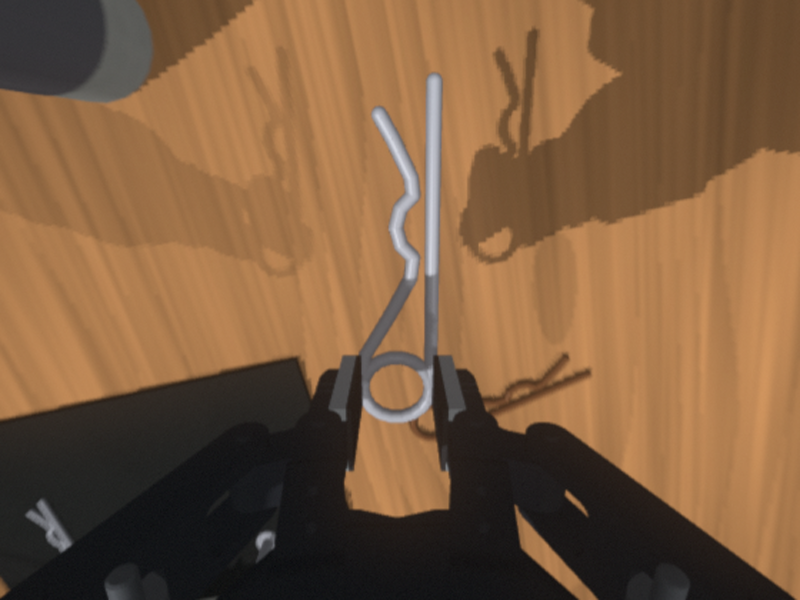

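```bash
cat >> h.py <<'E'
def toolcam():
    p,r=pose(); K,t,M=cam("wrist"); Rt=r.as_matrix()
    return K,Rt.T@(t-p),Rt.T@M
def fit3(c,mask,x0,w=(0.3,0.3,0.3,2,2)):
    # q: tx,ty,tz (coil in tool), yaw err, pitch (tip down +) ; clip x = -tool y, clip y=-tool x
    g=cv2.GaussianBlur(mask.astype(np.float32),(0,0),1.6); g/=g.max(); M=clipmodel()
    def pts(q):
        C=np.c_[M,np.zeros(len(M))]
        B=np.array([[0,-1,0],[-1,0,0],[0,0,-1.]]) # clip->tool
        D=R.from_rotvec([q[4],0,0])*R.from_rotvec([0,0,q[3]])
        return D.apply(C@B.T)+q[:3]
    def f(q):
        uv=proj(c,pts(q)); e=1-map_coordinates(g,[uv[:,1],uv[:,0]],order=1)
        return np.r_[e*1.0,(q-np.array(x0))*np.array(w)]
    r=least_squares(f,x0,x_scale=[1,1,1,.02,.02],diff_step=1e-3)
    return r.x,r.cost,proj(c,pts(r.x))
E
python3 - <<'E'
from h import *
im=viewer.grab_frame("wrist"); c=toolcam(); print(c[1])
np.save("pics/w13.npy",im)
L=viewer.cut_out("clip_coil","wrist")
for r in L: print(r["p"],r["extent"],r["mask"].sum())
m=max(L,key=lambda r:r["mask"].sum() if r["extent"][1]<100 and 230<r["extent"][0]<300 else 0)["mask"]
np.save("pics/w13m.npy",m)
for w in ((0.02,0.02,0.1,.1,.1),(0.02,0.02,1,.1,.1),(0.02,0.02,1,.1,20)):
  q,cost,uv=fit3(c,m,[0,4,21.8,0,0],w); print(q.round(3),cost)
o=cv2.resize(im[40:300,180:380],None,fx=2.3,fy=2.3,interpolation=cv2.INTER_CUBIC)
q,cost,uv=fit3(c,m,[0,4,21.8,0,0],(0.02,0.02,1,.1,.1))
for u,v in uv: cv2.circle(o,(int((u+.5-180)*2.3),int((v+.5-40)*2.3)),1,(255,0,0),-1)
cv2.imwrite("pics/w13f.png",o[:,:,::-1])
E
```

```text
[-8.46406607e-02 -8.24983433e+01 -1.19784110e+02]
0.98 [285.7, 245.7, 119.1, 61.3] 860
0.73 [251.8, 51.0, 58.3, 246.4] 5554
[-4.8200e-01  5.0820e+00  2.6233e+01 -1.7000e-02 -6.8000e-02] 0.30128751455765207
[-3.940e-01  3.026e+00  2.194e+01 -1.900e-02 -1.150e-01] 0.5928567937081131
[-4.7800e-01  3.7560e+00  2.2016e+01 -1.9000e-02 -7.0000e-03] 0.7443887513902322
```

View pics/w13f.png

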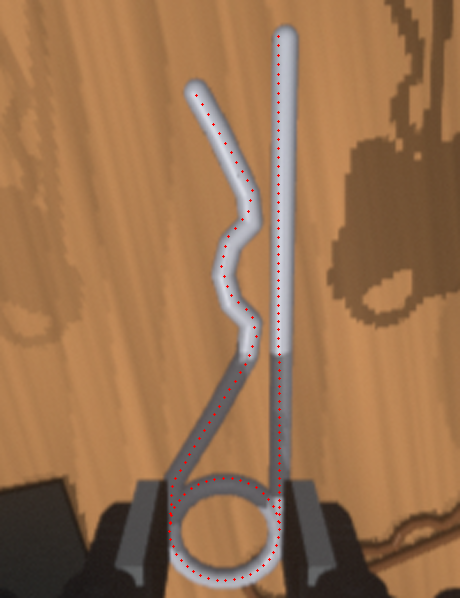

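Run:
```python
from h import *
im=np.load("pics/w13.npy"); c=toolcam()
hsv=cv2.cvtColor(im,cv2.COLOR_RGB2HSV)
m=(hsv[:,:,1]<70)&(hsv[:,:,2]>70); mm=np.zeros_like(m); mm[45:258,248:312]=m[45:258,248:312]
# coil between fingers
sub=(hsv[:,:,1]<60)&(hsv[:,:,2]>85); mm[245:300,256:301]|=sub[245:300,256:301]
mm=cv2.morphologyEx(mm.astype(np.uint8),cv2.MORPH_OPEN,np.ones((2,2)))>0
for w in ((0.02,0.02,0.02,.1,.1),(0.02,0.02,1,.1,.1),(0.02,0.02,1,.1,20)):
  q,cost,uv=fit3(c,mm,[0,4,21.8,0,0],w); print(q.round(3),cost)
  if w[2]==1 and w[4]==.1: uvk=uv
S=2.3
o=cv2.resize(im[40:300,180:380],None,fx=S,fy=S,interpolation=cv2.INTER_CUBIC)
o2=cv2.resize((mm[40:300,180:380]*255).astype(np.uint8),None,fx=S,fy=S)
for u,v in uvk: cv2.circle(o,(int((u+.5-180)*S),int((v+.5-40)*S)),1,(255,0,0),-1)
cv2.imwrite("pics/w13g.png",np.hstack([o[:,:,::-1],cv2.cvtColor(o2,cv2.COLOR_GRAY2BGR)])[:,:800])
```

```text
[ 4.5900e-01  9.4310e+00  3.3412e+01 -7.0000e-03 -1.5700e-01] 1.6456732703002446
[ 8.8000e-02  4.0790e+00  2.2208e+01 -1.0000e-02 -2.0100e-01] 4.772437070835533
[ 4.600e-02  4.321e+00  2.231e+01 -2.000e-02 -1.300e-02] 5.094586432480056
```

View pics/w13g.png

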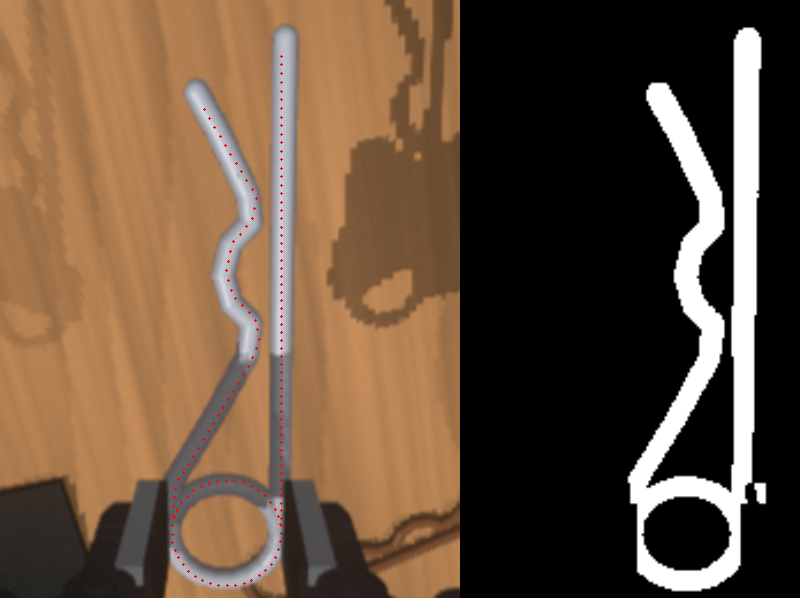

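```bash
cat > f5.py <<'E'
from h import *
c=toolcam()
S=2.3
px=lambda a:np.array(a)/S+[180,40]-.5
obs=[((108.5,-13),px([286,26])),((0,0),px([225,531])),((98.5,5.5),px([190,81])),((62,2),px([214,272]))]
ends=[((90,-13),px([285.5,100])[0],None)]
B=np.array([[0,-1,0],[-1,0,0],[0,0,-1.]])
def pts(q,X):
    X=np.c_[np.atleast_2d(X),np.zeros(len(np.atleast_2d(X)))]
    D=R.from_rotvec([q[4],0,0])*R.from_rotvec([0,q[5],0])*R.from_rotvec([0,0,q[3]])
    return D.apply(X@B.T)+q[:3]
line=[(35,-13),(50,-13),(65,-13),(80,-13),(95,-13)]
# leg centre columns at rows (overlay): row->col
rows=[[450,279],[350,281],[250,282.5],[150,284.5],[60,286]]
def f(q,pr=(1,0.05)):
    r=[]
    for X,u in obs: r+=list((proj(c,pts(q,[X]))[0]-u))
    L=proj(c,pts(q,[(5,-13),(108,-13)])); d=(L[1]-L[0])/np.linalg.norm(L[1]-L[0]); n=np.array([-d[1],d[0]])
    for rr,cc in rows: r.append((px([cc,rr])-L[0])@n)
    r+=[q[5]/0.01,(q[2]-21.9)/pr[0],q[4]/pr[1]]
    return np.array(r)
for pr in ((1,.05),(10,.5),(1,.5)):
    s=least_squares(f,[0,4,21.9,0,0,0],x_scale=[1,1,1,.02,.02,.02],kwargs=dict(pr=pr)); print(s.x.round(3),s.fun.round(1))
E
python3 f5.py
```

```text
[-5.200e-01  3.622e+00  2.231e+01 -1.000e-02 -1.800e-02 -1.000e-03] [ 0.2 -0.5 -0.3  0.3  0.2  0.8 -1.1 -0.5 -0.5 -0.3 -0.3 -0.   0.  -0.1
  0.4 -0.4]
[-5.0200e-01  3.6690e+00  2.2746e+01 -1.0000e-02 -1.4000e-02 -1.0000e-03] [ 0.2 -0.5 -0.3 -0.   0.2  0.9 -1.1 -0.5 -0.5 -0.2 -0.2 -0.   0.  -0.1
  0.1 -0. ]
[-5.1800e-01  3.5940e+00  2.2245e+01 -1.0000e-02 -2.1000e-02 -1.0000e-03] [ 0.2 -0.5 -0.3  0.3  0.2  0.8 -1.1 -0.6 -0.5 -0.3 -0.3 -0.   0.1 -0.1
  0.3 -0. ]
```

```bash
cat >> h.py <<'E'
PIN=np.array([629.2,111.5,94.]); Q=[-0.52,3.6,22.1,-0.01,-0.018,-0.001]
def ctool(q,X):
    B=np.array([[0,-1,0],[-1,0,0],[0,0,-1.]])
    D=(R.from_rotvec([q[4],0,0])*R.from_rotvec([0,q[5],0])*R.from_rotvec([0,0,q[3]])).as_matrix()
    return D@B, D@B@np.array([*X,0.])+q[:3]
def target(back,phi=79.5,q=Q,pin=PIN,lift=0):
    f=np.deg2rad(phi); cx=-np.array([np.cos(f),np.sin(f),0]); cz=np.array([0,0,1.]); cy=np.cross(cz,cx)
    A,seat=ctool(q,(62,-13)); Rt=np.c_[cx,cy,cz]@A.T
    p=pin-back*cx+[0,0,lift]-Rt@seat
    return p,R.from_matrix(Rt)
def seat_now(q=Q):
    p,r=pose(); return p+r.apply(ctool(q,(62,-13))[1]), p+r.apply(ctool(q,(108,-13))[1])
E
python3 - <<'E'
from h import *
for b in (82,0):
    p,r=target(b); print(b,p.round(1),r.as_euler('xyz').round(3))
E
```

```text
82 [667.1 247.7 116.2] [-3.124e+00 -1.000e-03  2.948e+00]
0 [652.2 167.  116.2] [-3.124e+00 -1.000e-03  2.948e+00]
```

Run:
```python
from h import *
plan([705,-60,240],down(0.38),-1,stepmm=40)
```

```text
rows needed 5.0
[[[-0.0044, -0.0246, -0.0228], [0.0003, -0.001, -0.115], -1],[[-0.0088, -0.0492, -0.0456], [0.0007, -0.002, -0.23], -1],[[-0.0132, -0.0738, -0.0684], [0.001, -0.003, -0.345], -1],[[-0.0176, -0.0985, -0.0912], [0.0013, -0.004, -0.46], -1],[[-0.022, -0.1231, -0.114], [0.0017, -0.005, -0.575], -1]]
```

Request:
send_rows(plan=[[[-0.003,-0.015,-0.025],[0,0,-0.1],-1],[[-0.008,-0.04,-0.055],[0,-0.002,-0.22],-1],[[-0.013,-0.07,-0.085],[0,-0.003,-0.345],-1],[[-0.018,-0.098,-0.105],[0,-0.004,-0.46],-1],[[-0.022,-0.123,-0.114],[0,-0.005,-0.575],-1]])

```text
clock: 12.33
eef_pos: [705.4, -58.9, 241.4]
tcp_rot: [3.14, -0.001, 0.384]
contact_force: [-0.0, -0.4, -1.5]
opening: 0.311
```

Run:
```python
from h import *
print(pose()[0]);plan([705,60,240],down(0.93),-1,stepmm=40)
```

```text
[705.42377998 -58.85512521 241.3991462 ]
rows needed 4.7
[[[0.0093, -0.0233, 0.0003], [0.0005, -0.0001, -0.115], -1],[[0.0186, -0.0465, 0.0005], [0.001, -0.0002, -0.23], -1],[[0.0279, -0.0698, 0.0008], [0.0015, -0.0004, -0.345], -1],[[0.0372, -0.093, 0.001], [0.002, -0.0005, -0.46], -1],[[0.0442, -0.1104, 0.0012], [0.0024, -0.0006, -0.5458], -1]]
```

Request:
send_rows(plan=[[[0.009,-0.023,0],[0,0,-0.115],-1],[[0.0186,-0.0465,0],[0,0,-0.23],-1],[[0.028,-0.07,0],[0,0,-0.345],-1],[[0.037,-0.093,0],[0,0,-0.46],-1],[[0.045,-0.113,0],[0,0,-0.57],-1]])

```text
clock: 12.75
eef_pos: [703.7, 64.4, 238.8]
tcp_rot: [-3.141, 0.002, 0.96]
contact_force: [-0.1, 0.1, -0.0]
opening: 0.305
```

Run:
```python
from h import *
print(pose()[0]);plan([700,170,235],down(1.52),-1,stepmm=40)
```

```text
[703.73900291  64.38093256 238.83325483]
rows needed 4.9
[[[0.0173, -0.0131, 0.0008], [-0.0002, 0.0004, -0.115], -1],[[0.0347, -0.0261, 0.0015], [-0.0003, 0.0008, -0.23], -1],[[0.052, -0.0392, 0.0023], [-0.0005, 0.0012, -0.345], -1],[[0.0694, -0.0523, 0.003], [-0.0006, 0.0016, -0.46], -1],[[0.0844, -0.0636, 0.0037], [-0.0008, 0.0019, -0.5597], -1]]
```

Request:
send_rows(plan=[[[0.017,-0.013,0],[0,0,-0.115],-1],[[0.035,-0.026,0.001],[0,0,-0.23],-1],[[0.052,-0.039,0.002],[0,0.001,-0.345],-1],[[0.069,-0.052,0.003],[0,0.0015,-0.46],-1],[[0.085,-0.064,0.004],[0,0.002,-0.57],-1]])

```text
clock: 13.17
eef_pos: [698.9, 171.8, 232.1]
tcp_rot: [-3.138, 0.0, 1.536]
contact_force: [-0.8, -0.2, -0.3]
opening: 0.31
```

Run:
```python
from h import *
print(pose()[0]);plan([685,240,220],down(2.1),-1,stepmm=40)
```

```text
[698.92237247 171.76755015 232.12865299]
rows needed 4.9
[[[0.0138, -0.0033, 0.0025], [-0.0008, -0.0001, -0.115], -1],[[0.0276, -0.0066, 0.005], [-0.0016, -0.0003, -0.23], -1],[[0.0414, -0.0099, 0.0074], [-0.0024, -0.0004, -0.345], -1],[[0.0553, -0.0132, 0.0099], [-0.0032, -0.0005, -0.46], -1],[[0.0677, -0.0162, 0.0122], [-0.004, -0.0007, -0.5637], -1]]
```

Request:
send_rows(plan=[[[0.014,-0.003,0.002],[0,0,-0.115],-1],[[0.028,-0.007,0.005],[-0.001,0,-0.23],-1],[[0.042,-0.01,0.007],[-0.002,0,-0.345],-1],[[0.055,-0.013,0.01],[-0.003,0,-0.46],-1],[[0.068,-0.016,0.012],[-0.004,0,-0.57],-1]])

```text
clock: 13.58
eef_pos: [684.0, 240.7, 217.3]
tcp_rot: [-3.138, -0.001, 2.112]
contact_force: [0.8, 0.6, -0.2]
opening: 0.314
```

Run:
```python
from h import *
print(pose()[0],status.sense()["qpos"]);plan([668,255,200],down(2.7),-1,stepmm=40)
```

```text
[684.01331198 240.67977868 217.31202785] [ 3.35974001e-01  5.39890735e-01  1.42378647e+00  7.13537409e-04
  1.18150314e+00 -1.77647046e+00]
rows needed 5.1
[[[0.004, -0.0012, 0.0034], [-0.0006, -0.0005, -0.115], -1],[[0.008, -0.0025, 0.0068], [-0.0011, -0.0009, -0.23], -1],[[0.012, -0.0037, 0.0102], [-0.0017, -0.0014, -0.345], -1],[[0.016, -0.0049, 0.0136], [-0.0022, -0.0018, -0.46], -1],[[0.0201, -0.0061, 0.017], [-0.0028, -0.0023, -0.575], -1]]
```

Request:
send_rows(plan=[[[0.004,-0.001,0.003],[0,0,-0.115],-1],[[0.008,-0.0025,0.007],[-0.001,0,-0.23],-1],[[0.012,-0.004,0.01],[-0.002,-0.001,-0.345],-1],[[0.016,-0.005,0.014],[-0.002,-0.002,-0.46],-1],[[0.02,-0.006,0.017],[-0.003,-0.002,-0.58],-1]])

```text
clock: 14.0
eef_pos: [667.3, 254.6, 197.6]
tcp_rot: [-3.139, -0.003, 2.698]
contact_force: [0.2, -0.7, -1.1]
opening: 0.312
```

Run:
```python
from h import *
print(pose()[0],status.sense()["qpos"]);p,r=target(95,lift=30);print(p);plan(p,r,-1,stepmm=40)
```

```text
[667.27452264 254.56419187 197.56434335] [ 3.62225225e-01  5.40971273e-01  1.46804587e+00  3.19677549e-04
  1.13613444e+00 -2.33589166e+00]
[669.48981802 260.45553818 146.16172532]
rows needed 2.2
[[[0.0002, 0.0029, 0.0236], [0.0073, -0.0019, -0.1147], -1],[[0.0004, 0.0059, 0.0471], [0.0147, -0.0039, -0.2295], -1],[[0.0004, 0.0064, 0.0514], [0.016, -0.0042, -0.2503], -1],[[0.0004, 0.0064, 0.0514], [0.016, -0.0042, -0.2503], -1],[[0.0004, 0.0064, 0.0514], [0.016, -0.0042, -0.2503], -1]]
```

Request:
send_rows(plan=[[[0,0.003,0.018],[0.006,-0.002,-0.09],-1],[[0,0.005,0.038],[0.012,-0.003,-0.18],-1],[[0,0.006,0.05],[0.016,-0.004,-0.25],-1],[[0,0.006,0.051],[0.016,-0.004,-0.25],-1],[[0,0.006,0.051],[0.016,-0.004,-0.25],-1]])

```text
clock: 14.42
eef_pos: [668.4, 259.5, 144.0]
tcp_rot: [-3.121, -0.005, 2.946]
contact_force: [0.3, -0.3, -0.3]
opening: 0.31
```

Run:
```python
from h import *
print(pose()[0],status.sense()["tcp_rot"],status.sense()["opening"])
im=viewer.grab_frame("wrist"); np.save("pics/w14.npy",im)
print(seat_now())
p,r=target(88);print(p);plan(p,r,-1,stepmm=40)
cv2.imwrite("pics/w14.png",cv2.resize(im,(800,600),interpolation=cv2.INTER_CUBIC)[:,:,::-1])
```

```text
[668.35220568 259.51728933 144.03320968] [-3.12144704 -0.00474387  2.94586692] 0.3097153505561067
(array([645.9580636 , 204.27576514, 123.3995386 ]), array([637.44753496, 159.06991035, 123.43947326]))
[668.21416934 253.57275383 116.16172532]
rows needed 0.7
[[[-0.0004, -0.0057, 0.0294], [-0.0009, -0.0019, -0.0028], -1],[[-0.0004, -0.0057, 0.0294], [-0.0009, -0.0019, -0.0028], -1],[[-0.0004, -0.0057, 0.0294], [-0.0009, -0.0019, -0.0028], -1],[[-0.0004, -0.0057, 0.0294], [-0.0009, -0.0019, -0.0028], -1],[[-0.0004, -0.0057, 0.0294], [-0.0009, -0.0019, -0.0028], -1]]
```

View pics/w14.png

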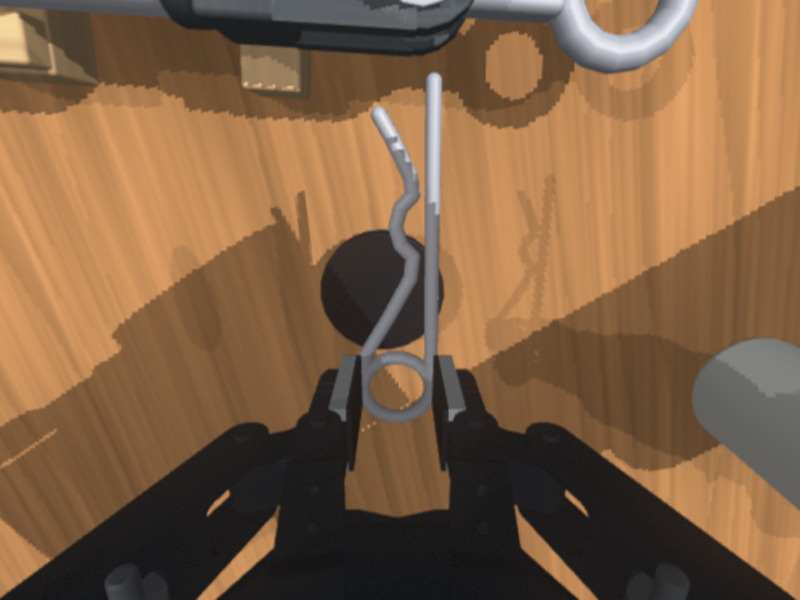

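Request:
send_rows(plan=[[[0,-0.002,0.01],[-0.001,-0.001,0],-1],[[0,-0.004,0.021],[-0.001,-0.002,-0.002],-1],[[0,-0.006,0.028],[-0.001,-0.002,-0.003],-1],[[0,-0.006,0.029],[-0.001,-0.002,-0.003],-1],[[0,-0.006,0.029],[-0.001,-0.002,-0.003],-1]])

```text
clock: 14.88
eef_pos: [667.3, 252.8, 115.7]
tcp_rot: [-3.123, -0.002, 2.948]
contact_force: [0.8, 0.4, 0.4]
opening: 0.308
```

Run:
```python
from h import *
print(pose()[0],status.sense()["tcp_rot"],status.sense()["opening"])
c=cam("wrist");im=viewer.grab_frame("wrist"); np.save("pics/w15.npy",im)
print(seat_now())
p,r=target(75);print(p);plan(p,r,-1,stepmm=40)
cv2.imwrite("pics/w15.png",cv2.resize(im[:320,120:440],(800,800))[:600,:,::-1])
im=viewer.grab_frame("scene"); cv2.imwrite("pics/s15.png",cv2.resize(im[130:260,320:460],None,fx=4.6,fy=4.6,interpolation=cv2.INTER_CUBIC)[:,:,::-1])
im=viewer.grab_frame("side"); cv2.imwrite("pics/d15.png",cv2.resize(im[130:230,220:400],None,fx=4.4,fy=4.4,interpolation=cv2.INTER_CUBIC)[:,:,::-1])
```

```text
[667.3119248  252.83547523 115.72341515] [-3.12294240e+00 -2.14433779e-03  2.94783650e+00] 0.30801719637513064
(array([644.77233715, 197.61231154,  94.22898956]), array([636.37664739, 152.38497036,  94.23059452]))
[665.84510751 240.79044003 116.16172532]
rows needed 0.3
[[[-0.0005, -0.0125, 0.0004], [-0.0, -0.0002, -0.0003], -1],[[-0.0005, -0.0125, 0.0004], [-0.0, -0.0002, -0.0003], -1],[[-0.0005, -0.0125, 0.0004], [-0.0, -0.0002, -0.0003], -1],[[-0.0005, -0.0125, 0.0004], [-0.0, -0.0002, -0.0003], -1],[[-0.0005, -0.0125, 0.0004], [-0.0, -0.0002, -0.0003], -1]]
```

View pics/w15.png

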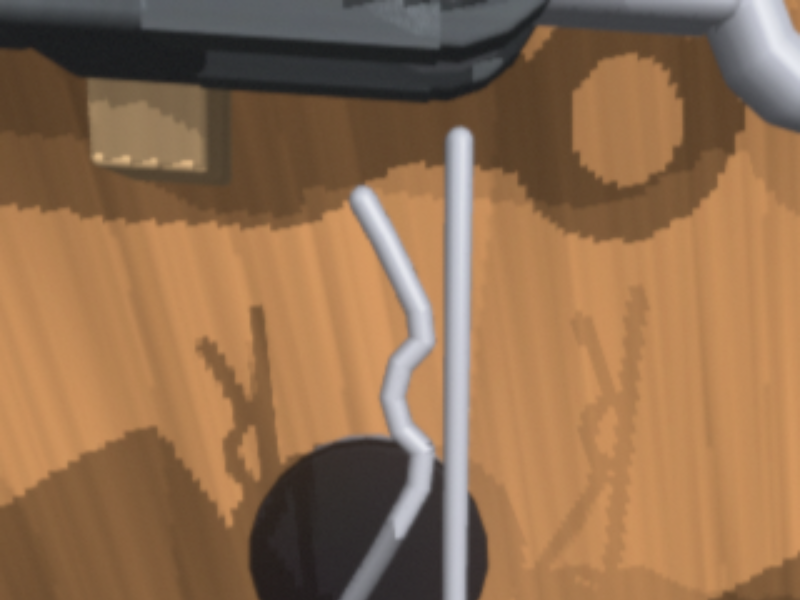

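View pics/s15.png

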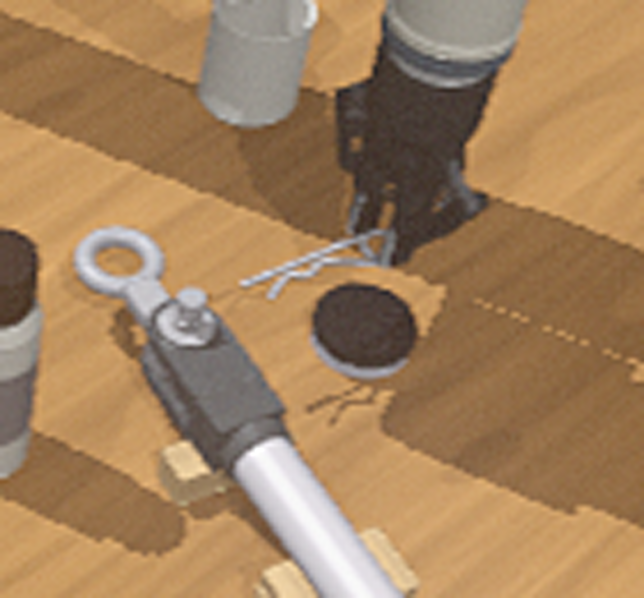

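View pics/d15.png

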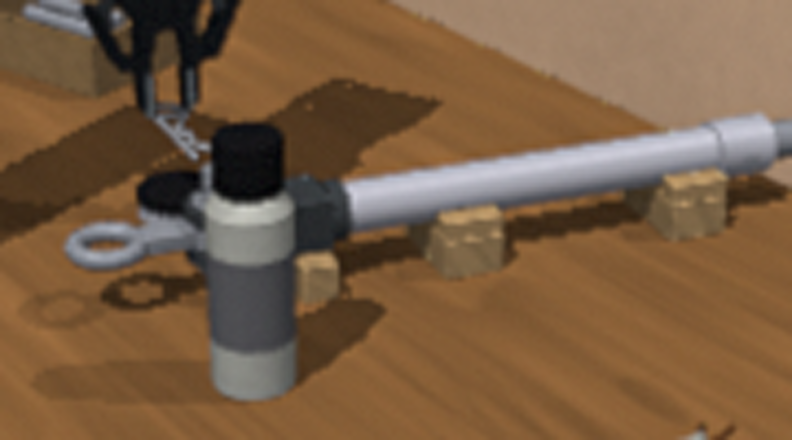

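Run:
```python
from h import *
c=cam("scene"); s,t=seat_now()
print("pred tip",proj(c,t),"meas",np.array([242,284])/4.6+[320,130]-.5)
print("pred coil",proj(c,pose()[0]+pose()[1].apply(ctool(Q,(0,0))[1])))
print("pred pin top",proj(c,[629.2,111.5,108]), np.array([192,299])/4.6+[320,130]-.5)
p,r=target(60);print(p);plan(p,r,-1,stepmm=40)
```

```text
pred tip [[372.34917281 192.35236357]] meas [372.10869565 191.23913043]
pred coil [[402.67932539 183.37110301]]
pred pin top [[361.75451321 194.16285372]] [361.23913043 194.5       ]
[663.11157463 226.04161642 116.16172532]
rows needed 0.7
[[[-0.0003, -0.0279, 0.0014], [0.0006, 0.0008, -0.0], -1],[[-0.0003, -0.0279, 0.0014], [0.0006, 0.0008, -0.0], -1],[[-0.0003, -0.0279, 0.0014], [0.0006, 0.0008, -0.0], -1],[[-0.0003, -0.0279, 0.0014], [0.0006, 0.0008, -0.0], -1],[[-0.0003, -0.0279, 0.0014], [0.0006, 0.0008, -0.0], -1]]
```

Request:
send_rows(plan=[[[0,-0.006,0.0005],[0,0,0],-1],[[0,-0.014,0.001],[0,0,0],-1],[[0,-0.02,0.001],[0,0,0],-1],[[0,-0.024,0.001],[0,0,0],-1],[[0,-0.024,0.001],[0,0,0],-1]])

```text
clock: 15.45
eef_pos: [663.4, 228.6, 116.7]
tcp_rot: [-3.124, -0.0, 2.947]
contact_force: [0.2, -0.4, -0.6]
opening: 0.311
```

Run:
```python
from h import *
print(pose()[0],status.sense()["tcp_rot"],status.sense()["opening"])
cw=cam("wrist");im=viewer.grab_frame("wrist"); np.save("pics/w16.npy",im)
s,t=seat_now(); print(s,t)
cv2.imwrite("pics/w16.png",cv2.resize(im[:240,120:440],(800,600),interpolation=cv2.INTER_CUBIC)[:,:,::-1])
im=viewer.grab_frame("scene"); c=cam("scene"); F=10
x0,y0=340,165
o=cv2.resize(im[y0:y0+55,x0:x0+75],None,fx=F,fy=F,interpolation=cv2.INTER_CUBIC)
p,r=pose(); A=np.array([p+r.apply(ctool(Q,X)[1]) for X in [(20,-13),(108,-13)]])
uv=((proj(c,A)-[x0,y0]+.5)*F).astype(int); cv2.line(o,tuple(map(int,uv[0])),tuple(map(int,uv[1])),(255,0,0),1)
a=np.linspace(0,6.3,40)
for z in(108,81): cv2.polylines(o,[((proj(c,np.c_[629.2+10*np.cos(a),111.5+10*np.sin(a),0*a+z])-[x0,y0]+.5)*F).astype(int)],True,(0,255,0),1)
cv2.imwrite("pics/s16.png",o[:,:,::-1])
```

```text
[663.42441297 228.59789616 116.68593002] [-3.12389185e+00 -2.89633345e-04  2.94731428e+00] 0.3107964910023751
[640.58411508 173.63655288  94.50111319] [632.1575619  128.41496123  94.47194845]
```

View pics/w16.png

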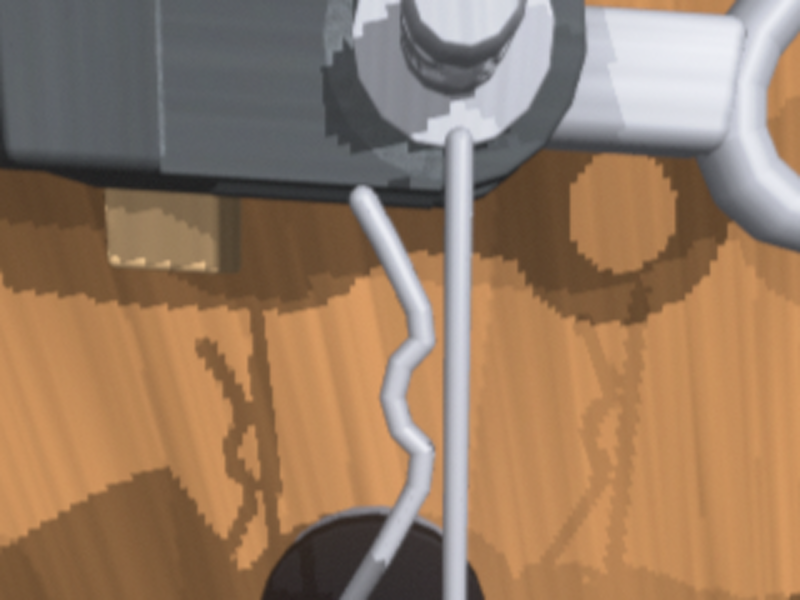

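View pics/s16.png

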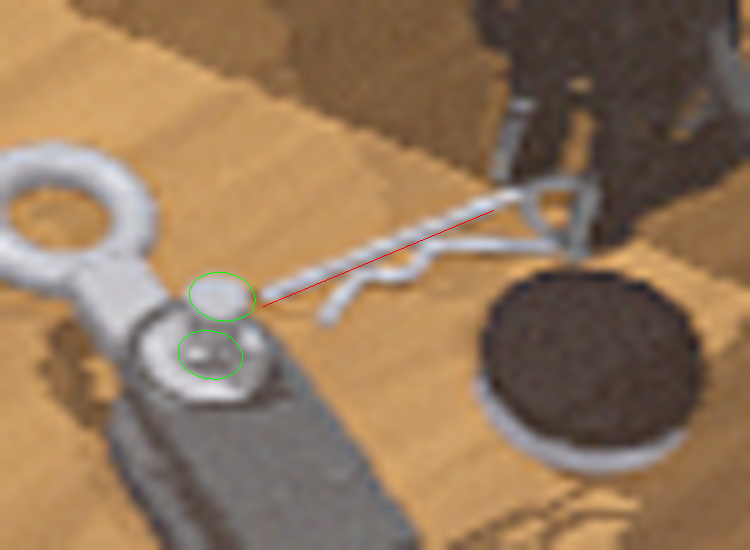

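Run:
```python
from h import *
c=cam("wrist"); im=np.load("pics/w16.npy"); F=5
x0,y0=220,0
o=cv2.resize(im[0:120,x0:x0+150],None,fx=F,fy=F,interpolation=cv2.INTER_CUBIC)
dr=lambda P,col,cl: cv2.polylines(o,[((proj(c,P)-[x0,y0]+.5)*F).astype(int)],cl,col,1)
a=np.linspace(0,6.3,60)
for z,rr in((108,10),(81,10),(81,19)): dr(np.c_[629.2+rr*np.cos(a),111.5+rr*np.sin(a),0*a+z],(0,255,0),True)
p,r=pose(); A=np.array([p+r.apply(ctool(Q,X)[1]) for X in [(60,-13),(108,-13)]]); dr(A,(255,0,0),False)
print(p,c[1])
cv2.imwrite("pics/w16b.png",o[:,:,::-1])
```

```text
[663.68050499 229.56827262 116.69091576] [648.40356674 152.26186007 237.84715624]
```

View pics/w16b.png

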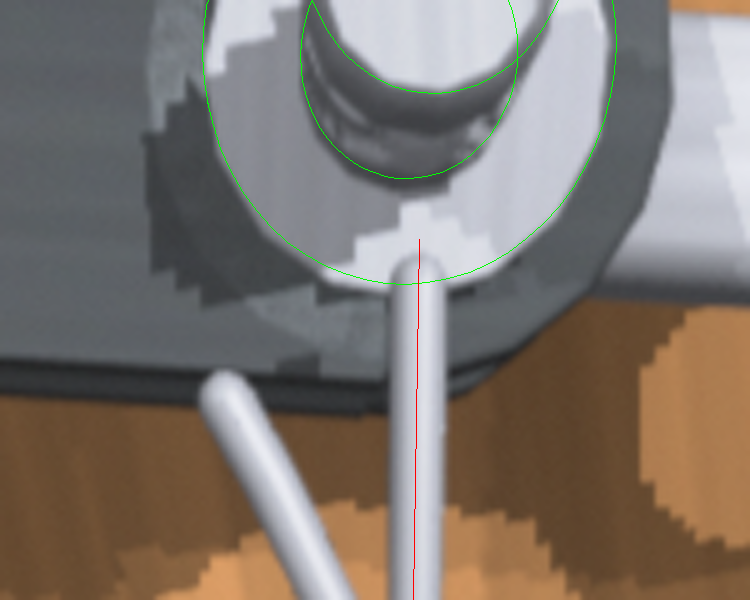

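```bash
sed -i 's/Q=\[.*\]$/Q=[-0.52,3.7,21.5,-0.01,-0.003,-0.001]/' h.py
cat > sc.py <<'E'
from h import *
im=viewer.grab_frame("scene"); c=cam("scene")
p,r=pose(); s,t=seat_now(); print("seat",s.round(1),"tip",t.round(1),status.sense()["contact_force"].round(1))
g=cv2.cvtColor(im,cv2.COLOR_RGB2HSV).astype(float); w=np.clip(170-g[:,:,1],0,None)*(g[:,:,2]>110)  # low saturation
for x in (30,40,75,85,95,102):
    P=p+r.apply(ctool(Q,(x,-13))[1]); uv=proj(c,P)[0]
    col=int(round(uv[0])); rr=np.arange(int(uv[1])-5,int(uv[1])+5)
    prof=im[rr,col].astype(float); sat=g[rr,col,1]
    wt=np.clip(110-sat,0,None); ctr=(wt*rr).sum()/max(wt.sum(),1e-6)
    print(x,"pred row %.2f (col %.2f) meas %.2f"%(uv[1]-(uv[0]-col)*0,uv[0],ctr),sat.astype(int))
F=10;x0,y0=340,165
o=cv2.resize(im[y0:y0+55,x0:x0+75],None,fx=F,fy=F,interpolation=cv2.INTER_CUBIC)
A=np.array([p+r.apply(ctool(Q,X)[1]) for X in [(20,-13),(108,-13)]])
uv=((proj(c,A)-[x0,y0]+.5)*F).astype(int); cv2.line(o,tuple(map(int,uv[0])),tuple(map(int,uv[1])),(255,0,0),1)
a=np.linspace(0,6.3,40)
for z in(108,81): cv2.polylines(o,[((proj(c,np.c_[629.2+10*np.cos(a),111.5+10*np.sin(a),0*a+z])-[x0,y0]+.5)*F).astype(int)],True,(0,255,0),1)
import sys
cv2.imwrite("pics/"+sys.argv[1],o[:,:,::-1])
b=float(sys.argv[2]); P,rr=target(b); plan(P,rr,-1)
E
python3 sc.py s17.png 62
```

```text
seat [640.8 174.4  96. ] tip [632.4 129.2  96.6] [ 0.5  0.2 -0.1]
30 pred row 186.30 (col 386.47) meas 187.15 [126 132 132 139  71  25 112  81  25 139]
40 pred row 187.35 (col 383.89) meas 187.60 [132 125 127 132  58  21  90  19 128 150]
75 pred row 191.04 (col 374.79) meas 191.88 [130 128 136 113   6  27  20  20  36 136]
85 pred row 192.11 (col 372.16) meas 193.66 [125 128 138 126  44  23 139 137  48   9]
95 pred row 193.19 (col 369.52) meas 192.49 [127 129 131 121   6  10 147 135 133 136]
102 pred row 193.94 (col 367.66) meas 193.47 [129 126 129 135 122   9  22 145 132 133]
rows needed 0.1
[[[-0.0001, -0.0023, 0.0012], [-0.0141, 0.0011, -0.0004], -1],[[-0.0001, -0.0023, 0.0012], [-0.0141, 0.0011, -0.0004], -1],[[-0.0001, -0.0023, 0.0012], [-0.0141, 0.0011, -0.0004], -1],[[-0.0001, -0.0023, 0.0012], [-0.0141, 0.0011, -0.0004], -1],[[-0.0001, -0.0023, 0.0012], [-0.0141, 0.0011, -0.0004], -1]]
```

View pics/s17.png

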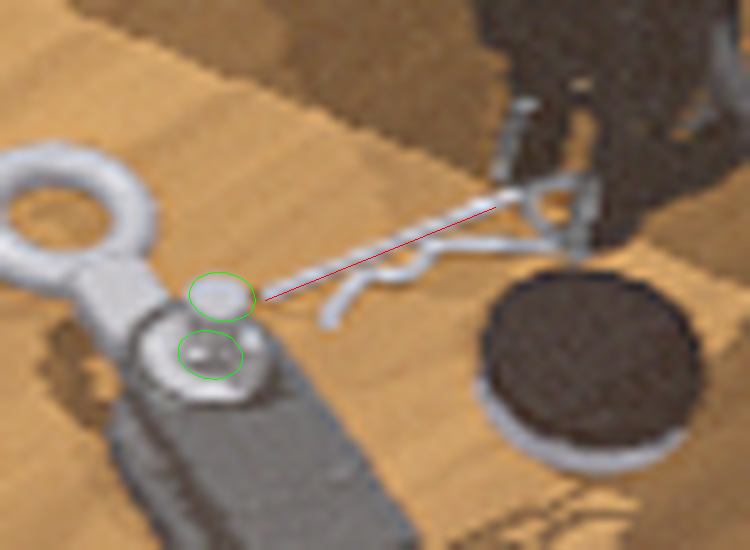

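Request:
send_rows(plan=[[[0,0,0.001],[-0.007,0.0005,0],-1],[[0,-0.001,0.002],[-0.014,0.001,0],-1],[[0,-0.001,0.002],[-0.014,0.001,0],-1],[[0,-0.001,0.002],[-0.014,0.001,0],-1],[[0,-0.001,0.002],[-0.014,0.001,0],-1]])

```text
clock: 16.02
eef_pos: [663.5, 228.8, 114.6]
tcp_rot: [-3.138, -0.001, 2.948]
contact_force: [0.4, 0.8, 0.1]
opening: 0.308
```

```bash
python3 sc.py s18.png 50
python3 - <<'E'
from h import *
im=viewer.grab_frame("wrist"); cv2.imwrite("pics/w18.png",cv2.resize(im[0:120,220:370],None,fx=5,fy=5,interpolation=cv2.INTER_CUBIC)[:,:,::-1])
E
```

```text
seat [640.6 173.8  93.2] tip [632.2 128.5  93.2] [-0.4 -0.7 -0.2]
30 pred row 186.89 (col 386.14) meas 187.98 [134 134 131 134 116   8  26 138   8  20]
40 pred row 187.96 (col 383.57) meas 188.45 [127 128 131 138 116   5  29  32  15 157]
75 pred row 191.76 (col 374.44) meas 193.05 [128 131 124 137 117   9  31  64   8  10]
85 pred row 192.86 (col 371.81) meas 193.84 [132 126 130 134 114   8  35 157  83   8]
95 pred row 193.97 (col 369.16) meas 193.45 [127 125 131 139 113   6  24 141 134 132]
102 pred row 194.74 (col 367.30) meas 194.84 [128 128 129 138 118   6  12 142 135  87]
rows needed 0.4
[[[-0.0002, -0.0133, -0.0008], [-0.0001, 0.0001, -0.0003], -1],[[-0.0002, -0.0133, -0.0008], [-0.0001, 0.0001, -0.0003], -1],[[-0.0002, -0.0133, -0.0008], [-0.0001, 0.0001, -0.0003], -1],[[-0.0002, -0.0133, -0.0008], [-0.0001, 0.0001, -0.0003], -1],[[-0.0002, -0.0133, -0.0008], [-0.0001, 0.0001, -0.0003], -1]]
```

View pics/s18.png

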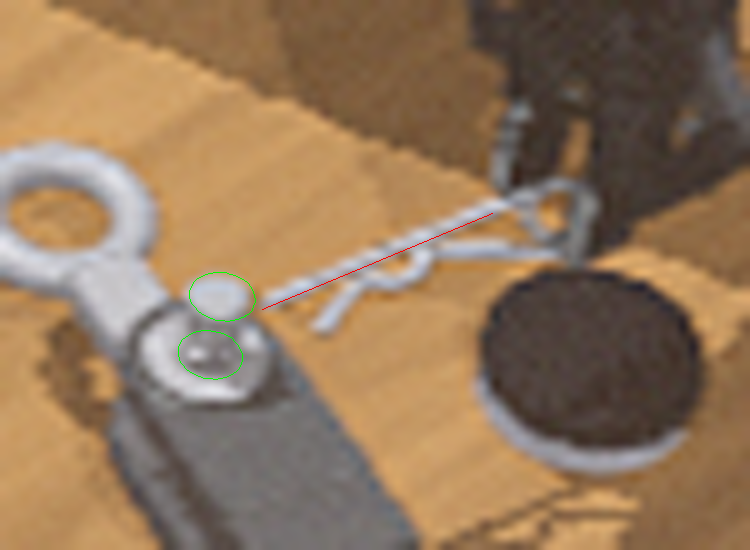

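View pics/w18.png

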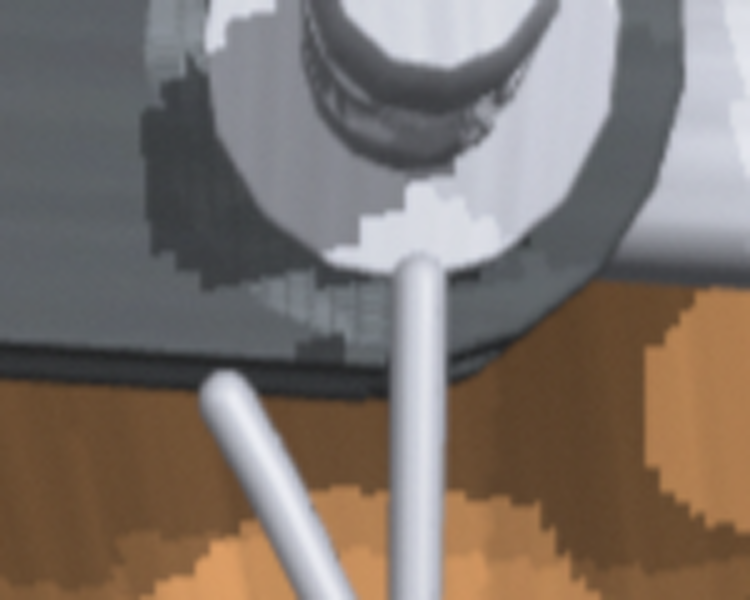

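Request:
send_rows(plan=[[[0,-0.003,0],[0,0,0],-1],[[0,-0.006,0],[0,0,0],-1],[[0,-0.009,0],[0,0,0],-1],[[0,-0.012,0],[0,0,0],-1],[[0,-0.013,0],[0,0,0],-1]])

```text
clock: 16.53
eef_pos: [660.9, 215.5, 114.7]
tcp_rot: [-3.138, -0.001, 2.948]
contact_force: [-0.8, -0.4, -1.0]
opening: 0.309
```

```bash
python3 sc.py s19.png 40
python3 - <<'E'
from h import *
im=viewer.grab_frame("wrist"); cv2.imwrite("pics/w19.png",cv2.resize(im[0:120,220:370],None,fx=5,fy=5,interpolation=cv2.INTER_CUBIC)[:,:,::-1])
E
```

```text
seat [638.  160.4  93.3] tip [629.6 115.2  93.3] [ 0.3  0.4 -1.1]
30 pred row 188.30 (col 382.61) meas 188.72 [127 132 138 119  16  23 146  84  26 136]
40 pred row 189.38 (col 380.01) meas 189.72 [133 127 132 136  70  22  72  19 108 151]
75 pred row 193.21 (col 370.83) meas 194.05 [129 128 133 124  20  15  66   8  12 123]
85 pred row 194.31 (col 368.18) meas 195.81 [125 130 130 139  76  24 116 149  85   9]
95 pred row 195.42 (col 365.51) meas 196.77 [126 129 132 130  47  20 135 119  23   9]
102 pred row 196.20 (col 363.64) meas 196.81 [131 135  75   4  13   2   9   5   3  10]
rows needed 0.3
[[[-0.0003, -0.0097, -0.0007], [-0.0003, -0.0001, -0.0007], -1],[[-0.0003, -0.0097, -0.0007], [-0.0003, -0.0001, -0.0007], -1],[[-0.0003, -0.0097, -0.0007], [-0.0003, -0.0001, -0.0007], -1],[[-0.0003, -0.0097, -0.0007], [-0.0003, -0.0001, -0.0007], -1],[[-0.0003, -0.0097, -0.0007], [-0.0003, -0.0001, -0.0007], -1]]
```

View pics/s19.png

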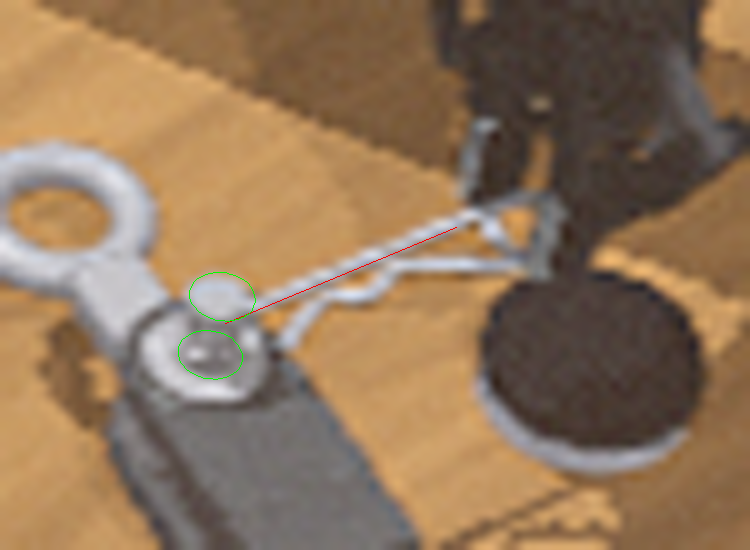

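View pics/w19.png

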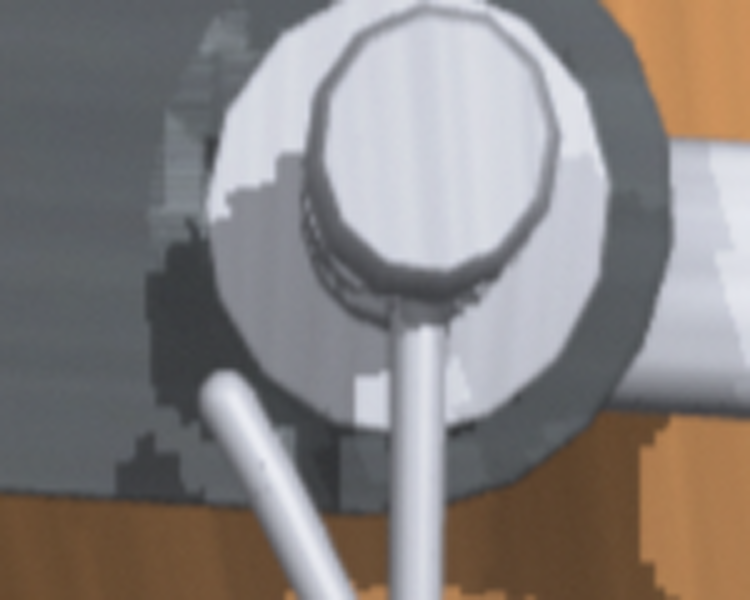

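Request:
send_rows(plan=[[[0,-0.003,0],[0,0,0],-1],[[0,-0.006,0],[0,0,0],-1],[[0,-0.009,0],[0,0,0],-1],[[0,-0.012,0],[0,0,0],-1],[[0,-0.014,0],[0,0,0],-1]])

```text
clock: 17.05
eef_pos: [658.2, 201.6, 114.8]
tcp_rot: [-3.138, -0.001, 2.947]
contact_force: [0.2, -0.1, -0.8]
opening: 0.313
```

```bash
python3 sc.py s20.png 30
python3 - <<'E'
from h import *
im=viewer.grab_frame("wrist"); cv2.imwrite("pics/w20.png",cv2.resize(im[0:160,200:360],None,fx=3.7,fy=3.7,interpolation=cv2.INTER_CUBIC)[:,:,::-1])
E
```

```text
seat [635.2 146.2  93.3] tip [626.8 101.   93.3] [ 0.1 -1.1 -0.9]
30 pred row 189.83 (col 378.83) meas 190.85 [132 130 125 137 114   4  31 128   7  42]
40 pred row 190.92 (col 376.21) meas 191.47 [130 129 130 134 115   6   6  10  14 160]
75 pred row 194.76 (col 366.96) meas 196.03 [131 125 129 141 120  11  34  23  13  14]
85 pred row 195.88 (col 364.29) meas 196.34 [127 136 128  78   4  10   8   6   6   5]
95 pred row 196.99 (col 361.61) meas 196.33 [133  76  19   9   6   7   8   7  16   9]
102 pred row 197.78 (col 359.72) meas 196.82 [72 24  9  5  6 11  8  7  7 18]
rows needed 0.1
[[[-0.0004, -0.0052, -0.0007], [-0.0004, -0.0001, -0.001], -1],[[-0.0004, -0.0052, -0.0007], [-0.0004, -0.0001, -0.001], -1],[[-0.0004, -0.0052, -0.0007], [-0.0004, -0.0001, -0.001], -1],[[-0.0004, -0.0052, -0.0007], [-0.0004, -0.0001, -0.001], -1],[[-0.0004, -0.0052, -0.0007], [-0.0004, -0.0001, -0.001], -1]]
```

View pics/s20.png

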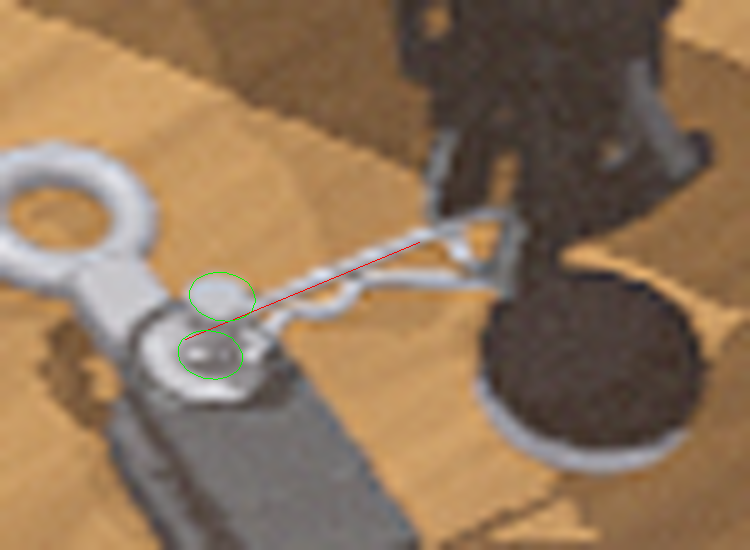

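View pics/w20.png

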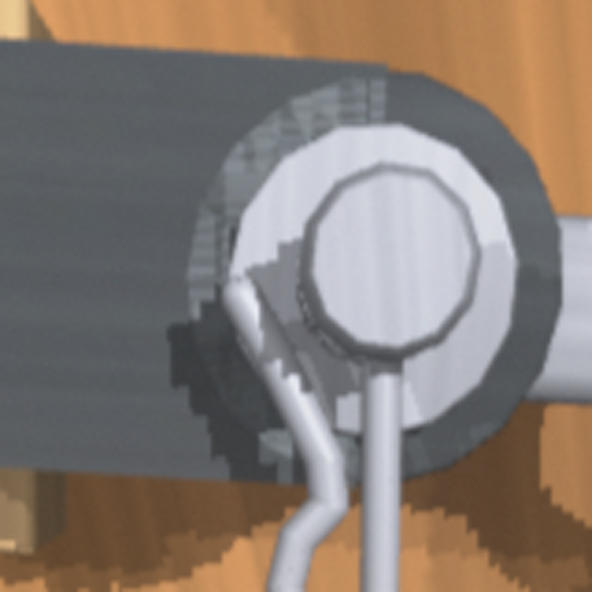

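Request:
send_rows(plan=[[[0,-0.003,0],[0,0,0],-1],[[0,-0.007,0],[0,0,0],-1],[[0,-0.01,0],[0,0,0],-1],[[0,-0.012,0],[0,0,0],-1],[[0,-0.014,0],[0,0,0],-1]], squeeze=90)

```text
clock: 17.57
eef_pos: [656.7, 188.4, 115.5]
tcp_rot: [-3.14, 0.001, 2.947]
contact_force: [4.7, 6.6, -0.6]
opening: 0.301
```

Run:
```python
from h import *
s,t=seat_now(); print(s,t,status.sense()["contact_force"],status.sense()["opening"],status.sense()["wrist_torque"])
im=viewer.grab_frame("wrist"); cv2.imwrite("pics/w21.png",cv2.resize(im[0:220,180:380],None,fx=2.7,fy=2.7,interpolation=cv2.INTER_CUBIC)[:,:,::-1])
plan(*target(10,pin=PIN-[0,0,.7]),-1)
```

```text
[633.82942589 133.38743891  93.8171199 ] [625.39114033  88.16810835  93.73062767] [ 4.71851909  6.61467194 -0.56416573] 0.3009465207111321 [ 1.29611852 -0.74264509  0.17433433]
rows needed 0.3
[[[0.0004, -0.0121, 0.0007], [0.0017, 0.0024, -0.0012], -1],[[0.0004, -0.0121, 0.0007], [0.0017, 0.0024, -0.0012], -1],[[0.0004, -0.0121, 0.0007], [0.0017, 0.0024, -0.0012], -1],[[0.0004, -0.0121, 0.0007], [0.0017, 0.0024, -0.0012], -1],[[0.0004, -0.0121, 0.0007], [0.0017, 0.0024, -0.0012], -1]]
```

View pics/w21.png

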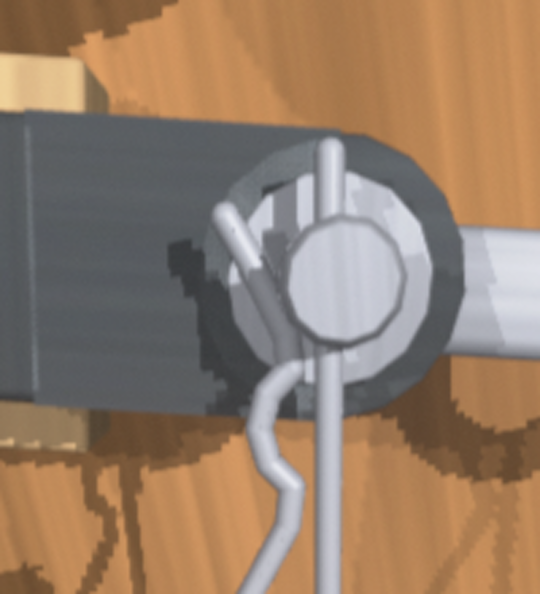

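Request:
send_rows(plan=[[[0,-0.003,0],[0,0,0],-1],[[0,-0.006,0],[0,0,0],-1],[[0,-0.009,0],[0,0,0],-1],[[0,-0.012,0],[0,0,0],-1],[[0,-0.014,0],[0,0,0],-1]])

```text
clock: 18.03
eef_pos: [654.9, 175.3, 116.1]
tcp_rot: [3.141, 0.003, 2.947]
contact_force: [2.9, 5.2, -0.2]
opening: 0.302
```

Run:
```python
from h import *
s,t=seat_now(); print(s,t,status.sense()["contact_force"],status.sense()["opening"],status.sense()["wrist_torque"],status.sense()["tcp_rot"])
im=viewer.grab_frame("wrist"); cv2.imwrite("pics/w22.png",cv2.resize(im[0:260,160:400],None,fx=2.3,fy=2.3,interpolation=cv2.INTER_CUBIC)[:,:,::-1])
plan(*target(0,pin=PIN-[0,0,.7]),-1)
```

```text
[632.053265   120.25520841  94.35968395] [623.62165183  75.03487083  94.18948535] [ 2.88767221  5.18293653 -0.15703954] 0.30194623548106264 [ 0.87956334 -0.6093754   0.17846366] [3.14084786 0.00346095 2.9472403 ]
rows needed 0.2
[[[0.001, -0.0083, 0.0012], [0.0027, 0.004, -0.001], -1],[[0.001, -0.0083, 0.0012], [0.0027, 0.004, -0.001], -1],[[0.001, -0.0083, 0.0012], [0.0027, 0.004, -0.001], -1],[[0.001, -0.0083, 0.0012], [0.0027, 0.004, -0.001], -1],[[0.001, -0.0083, 0.0012], [0.0027, 0.004, -0.001], -1]]
```

View pics/w22.png

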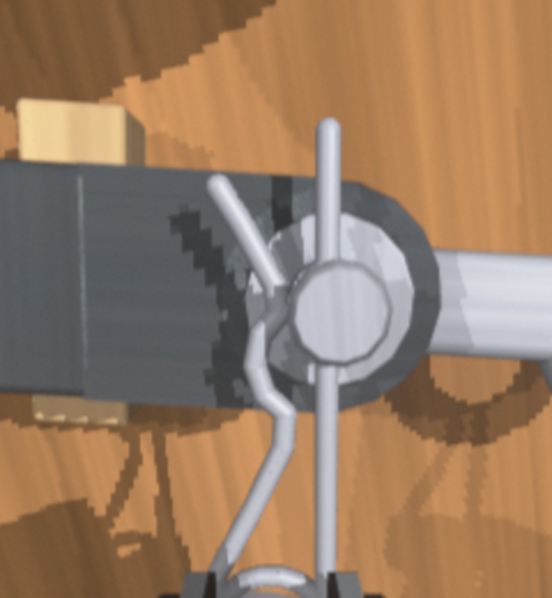

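Request:
send_rows(plan=[[[0,-0.002,0],[0,0.001,0],-1],[[0,-0.004,0],[0,0.002,0],-1],[[0.0005,-0.006,0],[0,0.003,0],-1],[[0.0005,-0.008,0],[0,0.003,0],-1],[[0.0005,-0.0085,0],[0,0.003,0],-1]])

```text
clock: 18.5
eef_pos: [652.1, 165.5, 115.9]
tcp_rot: [-3.14, -0.001, 2.947]
contact_force: [-0.8, -1.4, -0.9]
opening: 0.304
```

Run:
```python
from h import *
s,t=seat_now(); print(s,t,status.sense()["contact_force"],status.sense()["opening"],status.sense()["wrist_torque"],status.sense()["tcp_rot"])
im=viewer.grab_frame("wrist"); cv2.imwrite("pics/w23.png",cv2.resize(im[0:260,160:400],None,fx=2.3,fy=2.3,interpolation=cv2.INTER_CUBIC)[:,:,::-1])
plan(*target(0,pin=PIN-[0,0,.7]),-1)
```

```text
[629.13829762 110.3919532   94.27816683] [620.70963924  65.17079854  94.2082426 ] [-0.75309294 -1.41799086 -0.92956039] 0.3036874790576803 [-0.20415683 -0.16548753  0.07554788] [-3.14011530e+00 -7.52407569e-04  2.94732076e+00]
rows needed 0.0
[[[0.0001, 0.0012, 0.001], [0.0014, 0.0, -0.0012], -1],[[0.0001, 0.0012, 0.001], [0.0014, 0.0, -0.0012], -1],[[0.0001, 0.0012, 0.001], [0.0014, 0.0, -0.0012], -1],[[0.0001, 0.0012, 0.001], [0.0014, 0.0, -0.0012], -1],[[0.0001, 0.0012, 0.001], [0.0014, 0.0, -0.0012], -1]]
```

View pics/w23.png

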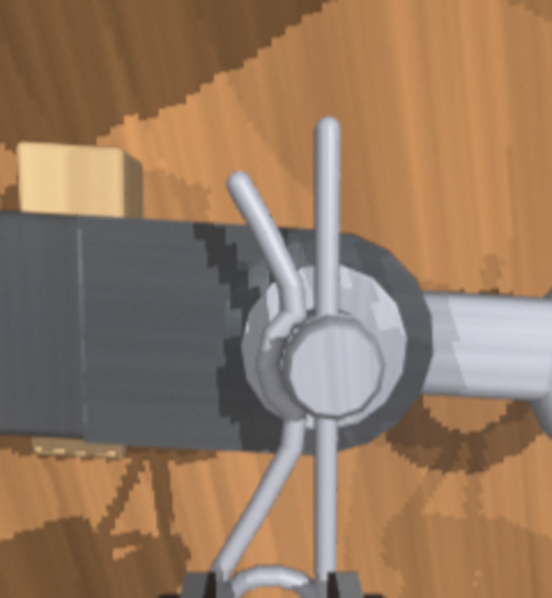

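Request:
send_rows(plan=[[[0,0.0005,0],[0,0,0],-0.8],[[0,0.0005,0],[0,0,0],-0.3],[[0,0.0005,0],[0,0,0],0.1],[[0,0.0005,0],[0,0,0],0.1],[[0,0.0005,0],[0,0,0],0.1]])

```text
clock: 18.97
eef_pos: [651.8, 166.1, 115.7]
tcp_rot: [-3.14, -0.002, 2.947]
contact_force: [0.4, 0.3, 0.3]
opening: 0.552
```

Run:
```python
from h import *
print(status.sense()["contact_force"],status.sense()["opening"],pose()[0])
im=viewer.grab_frame("wrist"); cv2.imwrite("pics/w24.png",cv2.resize(im[0:340,120:440],None,fx=1.75,fy=1.75,interpolation=cv2.INTER_CUBIC)[:,:,::-1])
```

```text
[0.41075657 0.27036196 0.27268558] 0.5520982597088553 [651.75631144 166.06156811 115.68030966]
```

View pics/w24.png

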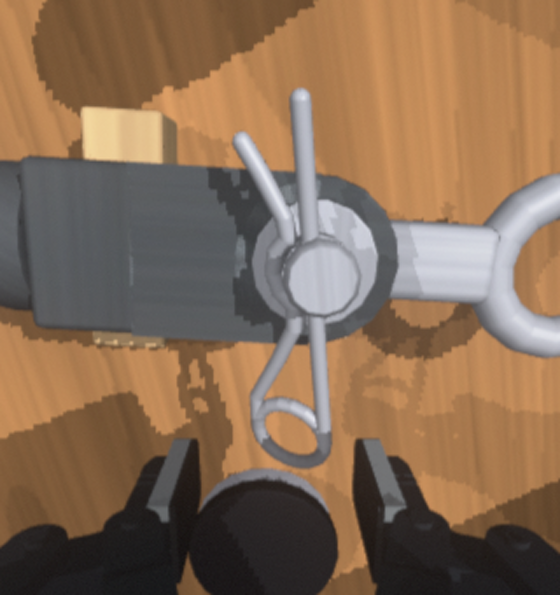

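Request:
send_rows(plan=[[[0,0.002,-0.008],[0,0,0],0.1],[[0,0.006,-0.025],[0,0,0],0.2],[[0,0.012,-0.05],[0,0,0],0.2],[[0,0.02,-0.08],[0,0,0],0.2],[[0,0.03,-0.1],[0,0,0],0.2]])

```text
clock: 19.43
eef_pos: [658.4, 196.0, 218.9]
tcp_rot: [-3.141, 0.0, 2.947]
contact_force: [0.6, 0.9, 0.1]
opening: 0.6
```

Request:
send_rows(plan=[[[0,0,0],[0,0,0],0.2],[[0,0,0],[0,0,0],0.2],[[0,0,0],[0,0,0],0.2],[[0,0,0],[0,0,0],0.2],[[0,0,0],[0,0,0],0.2]])

```text
clock: 19.85
eef_pos: [657.6, 195.4, 217.3]
tcp_rot: [-3.14, -0.002, 2.946]
contact_force: [-0.7, 0.1, 0.6]
opening: 0.598
```

Run:
```python
from h import *
print(status.sense()["contact_force"],status.sense()["opening"],pose()[0])
im=viewer.grab_frame("wrist"); cv2.imwrite("pics/w25.png",cv2.resize(im[60:260,180:380],None,fx=3,fy=3,interpolation=cv2.INTER_CUBIC)[:,:,::-1])
im=viewer.grab_frame("scene"); cv2.imwrite("pics/s25.png",cv2.resize(im[165:230,330:420],None,fx=8.5,fy=8.5,interpolation=cv2.INTER_CUBIC)[:,:,::-1])
cv2.imwrite("pics/s25f.png",im[:,:,::-1])
```

```text
[-0.69579097  0.13574658  0.59938079] 0.5982804098182716 [657.57082318 195.3982839  217.33022098]
```

View pics/w25.png

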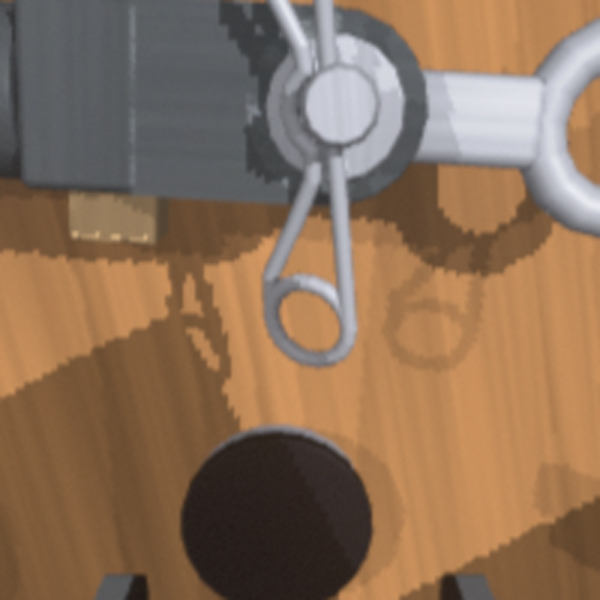

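View pics/s25.png

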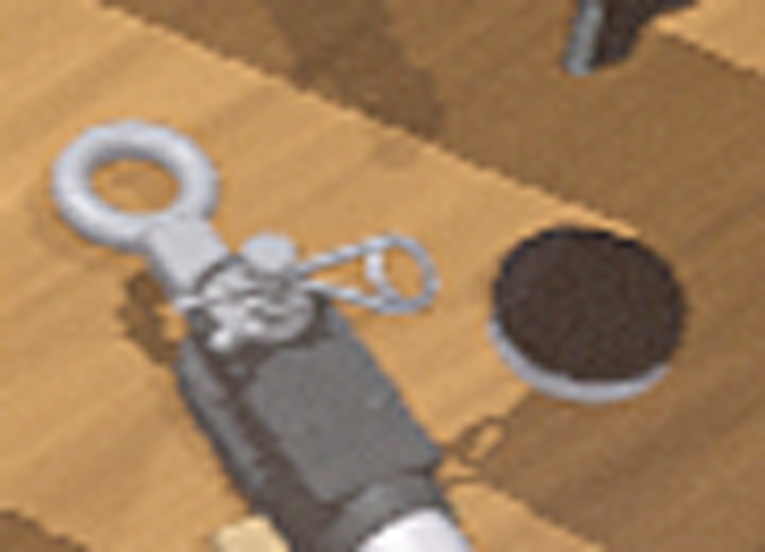

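View pics/s25f.png

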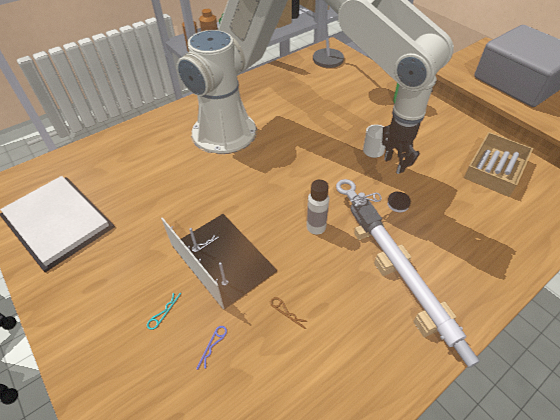

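Request:
send_rows(plan=[[[0,-0.01,0],[0,0,0],0.2],[[0,-0.025,0],[0,0,0],0.2],[[0,-0.035,0],[0,0,0],0.2],[[0,-0.035,0],[0,0,0],0.2],[[0,-0.035,0],[0,0,0],0.2]])

```text
clock: 20.37
eef_pos: [651.1, 160.0, 218.0]
tcp_rot: [-3.14, -0.001, 2.945]
contact_force: [-0.1, 0.8, -0.3]
opening: 0.598
```

Run:
```python
from h import *
print(pose()[0])
c=cam("wrist"); im=viewer.grab_frame("wrist"); F=5
x0,y0=220,70
o=cv2.resize(im[y0:y0+120,x0:x0+120],None,fx=F,fy=F,interpolation=cv2.INTER_CUBIC)
cv2.imwrite("pics/w26.png",o[:,:,::-1])
# ideal home pose projected
f=np.deg2rad(79.5); cx=-np.array([np.cos(f),np.sin(f),0]); cy=np.cross([0,0,1],cx)
for n,X in (("tip",(108.5,-13)),("seat",(62,-13)),("coil",(0,0)),("sprend",(98.5,5.5))):
    P=PIN+(X[0]-62)*cx+(X[1]+13)*cy; print(n,((proj(c,P)[0]-[x0,y0]+.5)*F).round())
```

```text
[651.07657248 159.98208519 217.96340766]
tip [363.  57.]
seat [362. 366.]
coil [288. 725.]
sprend [243. 128.]
```

View pics/w26.png

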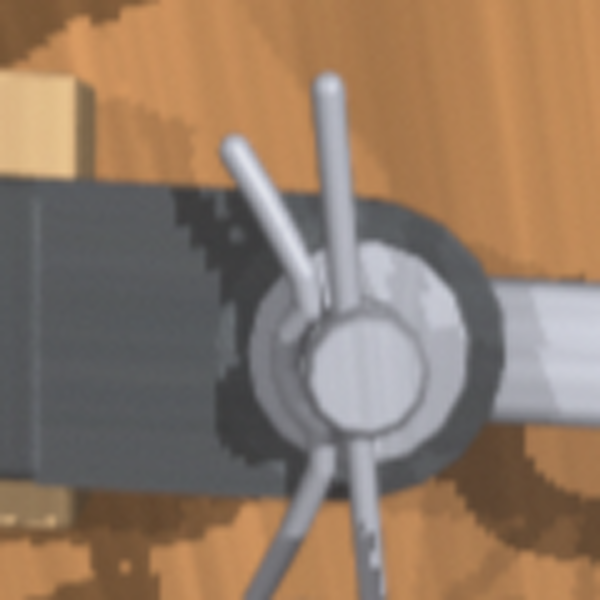

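Run:
```python
from rig import job,status
print(status.sense()["clock"],status.sense()["contact_force"]); print(job.sign_off())
```

```text
20.4167 [-0.39239144  1.30141755  0.20927244]
the job is handed in; nothing more can be done
None
```

The larger clip is in the pin's cross hole with the bow of its sprung leg round the shank. I let go and handed the job in at about 20.4 s of the 61 s allowed.

**How it went:**
- The spindle is taller than the space under the gripper's palm, so I could not take the clip by its coil there. I lifted it off by the legs, laid it flat on clear desk and picked it up again by the coil.
- I slid the straight leg in from the wax tin's side, because the spray can blocks the other. The force reached about 8 N as the sprung leg rode over the shank, then fell away as the clip went home.

**Last checks:**
- **In place:** the wrist camera shows the straight leg right through the pin. The gripper was open, about 100 mm above the clip and touching nothing.
- **Other things:** the scene picture shows the smaller clip on its spindle. The can, tin and mug stand upright, and I saw no sign that they had moved.

**What did not agree:**
- **Sag after release:** the clip sagged and turned a few degrees within the play of the hole when I let go.
- **Depth:** in the last picture the tip looked about 2 mm short of its ideal place. I put part of that down to the tilt. The arm's own reading before release had the clip's seat about 1 mm past the pin's centre.
- **Height:** before insertion, the scene camera put the clip about 2 mm higher than the arm's position and the wrist view did. I aimed between the two, and the leg entered with no measurable force.

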